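Load the drone-controller test rig and close its retaining bar

ROBOT

A 6-joint arm with a two-finger parallel gripper is mounted at the origin on the work surface. World frame = base frame: x ahead of the robot, y to its left, z up, the work surface at z = 0. Lengths are in m, angles in rad, forces in N, time in s.
With the tool pointing down it reaches from about 0.35 to 0.875 m from the base axis. Payload 4.2 kg.
Tool frame: the origin (TCP) lies midway between the tips of the shut fingers; the grasp point (between the pads) lies 19 mm behind it; z points along the fingers, y is the direction in which the jaws open and shut (so a half turn about z gives the same grasp; the last joint's range is limited). The gripper opens to 85 mm and grips with 20 to 120 N. Pads are 22 mm wide; open, the fingers measure 114 mm over their backs; the gripper's body (76 mm by 85 mm) begins 54 mm behind the grasp point. The pads swing forward as they close: fully open they stand 13 mm farther back than shut.
Start: joints at [1.549, 0.385, 0.008, 0, -1.194, -0.259], TCP at [0.173, 0.601, 0.194] pointing down, gripper open.
Joint ranges: [-3.14, 3.14], [-1.21, 2.06], [-1.07, 1.41], [-3.16, 2.05], [-2.99, -0.16], [-3.1, 3.1]. Speed limits (rad/s): [2.79, 2.79, 3.14, 3.14, 3.14, 3.14].

INTERFACE

Orientations are given as a unit quaternion [w, x, y, z].
In Python, from station import bot gives the robot as it stands. The module is installed in compiled form; this text tells all that it offers.
- The arm moves only by the tool apply_moves, never from a script. Its arguments are lists of equal length, an entry for each row: "jaw": the finger opening in mm, from 0 to 85.4; "linear": the shift along the tool's x, y, z in mm, a list of three; "turn": the turn, a rotation vector about the tool's x, y, z in rad, a list of three. In form: {"jaw": [jaw, ...], "linear": [[dx, dy, dz], ...], "turn": [[wx, wy, wz], ...]}. A call has 1 to 20 rows; each row shifts and turns the pose as measured when the row begins, along the tool's axes as they then stand; what a row does not reach is not made up. A row lasts 1/8 s, in which the tool goes at most 62.5 mm and 10.7 degrees, less where a joint would pass 70% of its speed; a pose out of reach is approached as far as the arm can. A call is refused whole if a number of a shift passes 62.5 or a number of a turn 0.188, either way. A call with a gripper value outside its range is refused whole. The fingers move at their own pace and stop on an object; the grip force is fixed at half the most. Time passes only in rows, so rows that do not move let the fingers close. It gives the time, the measured TCP pose, the force and the opening at its end, in the units of the state.
- bot.observe(): the state, without advancing time (a new reading comes with each control period).
- bot.snapshot(name): name is "side" or "top"; returns a dict with "frame" (420x560x3 uint8, blue, green, red), "range_z" (420x560 float32, m along the optical axis (not along the pixel's ray), 0 where there is no reading), "fov_y" (degrees; the focal length in pixels is half the picture's height over the tangent of half this angle, whatever the lens; pixels are square), "cx", "cy" (the principal point, pixels), "k1" (the pictures are not rectified: a ray, as slopes to the right and down, at radius r is drawn at 1 + k1 r^2 times it, then the intrinsics apply), "R" (3x3) and "t" (3): a world point X has camera coordinates R X + t. Camera axes: x right, y down, z forward; pixel columns grow to the right and rows downward; lengths in m; the calibration is good to about 2 mm. A picture is of the moment at which its call begins.
- bot.sign_off(): hands the job in, once; it reports no verdict.
The state is a dict: "t": time; "q": joint angles; "joint_velocities": joint speeds; "effort": joint torques, N m; "position": TCP position; "tool_rot": TCP orientation; "ft_force": force on the tool from outside, world axes, zero at the start; "wrist_torque": the same for the moment, N m; "gripper_width": opening from 0.0 (shut) to 1.0 (fully open).
Only numpy, scipy, OpenCV 4.12 (cv2) and the standard library are available. Lean on these libraries where they do the work, as an engineer would, in place of code of your own. Each camera call takes 0.05 s, during which the arm holds its last target.

TASK

Hang every controller module lying on the desk on the sloping test board, one to a stud: press the wide end of its keyhole over the stud head, then slide it straight downhill until it seats. Once all of them are locked, close the orange retaining bar with the red handwheel: turn clockwise, first taking up the play, then one full turn more counted from where the bar really starts to move. Leave the meter, tape and screwdriver where they are.

Things in the scene. Friction and masses are not known exactly. Their poses are not given: they have to be found in the camera images.
- rig: the whole test rig, fixed to the desk: a footprint about 220 (x) x 330 mm (y), and at its +y side a grey gear housing 110 x 110 mm, 62 mm tall, that carries the handwheel. Origin on the desk under the board's centre; +x is the uphill direction seen from above
- board: aluminium board 240 (x) x 330 mm (y) on the rig, sloping 15 degrees: low edge towards the robot. Origin at the centre of its upper surface, 60 mm above the desk; +x points uphill along the slope, z out of the surface. Studs stand at x = +35 mm
- stud0 (a point): foot of stud 0 of 3, on the board's surface on the stud's axis; axes as those of board. The steel shank is 8 mm in diameter; the brass head is 18 mm in diameter and 5 mm thick, its underside 9 mm and its top 14 mm above the board. Studs 0, 1, 2 stand 100 mm apart along +y
- stud1 (a point): foot of stud 1 of 3, on the board's surface on the stud's axis; axes as those of board. The steel shank is 8 mm in diameter; the brass head is 18 mm in diameter and 5 mm thick, its underside 9 mm and its top 14 mm above the board. Studs 0, 1, 2 stand 100 mm apart along +y
- stud2 (a point): foot of stud 2 of 3, on the board's surface on the stud's axis; axes as those of board. The steel shank is 8 mm in diameter; the brass head is 18 mm in diameter and 5 mm thick, its underside 9 mm and its top 14 mm above the board. Studs 0, 1, 2 stand 100 mm apart along +y
- module_a: module A: aluminium plate 100 (x) x 64 (y) x 5 mm, with a finned dark steel-coloured heat sink to hold it by: 46 (x) x 26 (y) mm, its top 37 mm above the plate's underside, centred at x = -25 mm. 0.15 to 0.31 kg, balanced near x = -19 mm. Origin: centre of the underside, z up. +x: the keyhole end, to go uphill; at the start roughly away from the robot, plate flat on the desk. May be absent
- module_b: module B: as module A but with a blue heat sink. The keyhole of all the modules is cut through the plate on its centre line: wide end 26 x 26 mm, centred at x = +14 mm; from it a slot 11 mm wide runs towards +x and ends at x = +40 mm (seated, the stud axis is at about x = +36 mm). May be absent
- module_c: module C: as modules A and B but with a brass-coloured heat sink. May be absent
- lockbar (a joint): m the orange retaining bar (310 x 16 x 14 mm, lying across the board above the modules) has moved downhill: 0 at the start (open, lower edge at board x = +83 mm, room to fit the modules), 0.024 after one full turn that really moves it (10 mm short of the seated modules' top edges), stop at 0.034. It moves only when the hub turns, 3.8 mm per radian, and stays where left
- hub: steel disc 106 mm across under the wheel, with a yellow pointer; it drives the bar and turns about the same vertical axis. The wheel turns loosely on it by up to 1.2 rad of play, of which 0.4 to 1.2 rad is left to take up at the start; then the wheel carries it, against about 0.25 N m. Clockwise from above closes the bar. Origin on the axis, at its underside
- wheel: red handwheel, 96 mm across, on a vertical axis. On it stands a grip bar 74 long (x), 16 wide (y), 32 mm tall, centred on the axis, with a white mark at its +x end: pinch it across its width from above. Origin on the axis; the disc's top is at z = +11 mm, the bar reaches from there to z = +43 mm (120 mm above the desk)
- multimeter: bystander: red meter, 140 x 75 x 34 mm, origin at the centre of its underside
- tape: bystander: roll of yellow tape, 68 mm across, 24 mm tall, lying between the robot and the rig, origin at the centre of its underside
- screwdriver: bystander: yellow screwdriver lying beyond the rig, origin on the desk below it
Things that resemble listed ones, but are neither listed nor needed, are in the scene too. Leave any brown or turquoise look-alike of the module_a alone.

How it is judged:
By the outcome, as a careful person would: the job done as asked, in the order asked, and still so for the second after the job is handed in, with the robot touching nothing.
Of module_a, module_b, module_c only 2 to 3 are there at a start; the rules pass over those that are not, and their reading is None.
At some moment in a run one of module_a, module_b, module_c may be knocked a few centimetres aside while the robot is not near it.
Once in a run the grip may slacken for a moment while it holds something.
It also fails if it takes over 210 s, if anything falls off the work surface, if the arm or the gripper's body presses on something with over 40 N, if the wrist force passes 120 N, or if a joint passes its speed limit or range.

## Working session

There is one attempt and no reset: what is moved stays moved. The work goes in short steps, Python scripts to look and compute and a tool call to move; the robot and the scene stay as the last step left them, time stands still between calls to the robot, and variables do not carry over. Pictures are saved under pics/ and viewed, and the job is handed in when it is done.

Besides the shell and the picture viewer there is one more tool, called after "Call:" as name(argument=value, ...) on one line, values as JSON. apply_moves: Moves the arm, as the interface text tells. Its arguments: {"type":"object","properties":{"jaw":{"type":"array","items":{"type":"number"}},"linear":{"type":"array","items":{"type":"array","items":{"type":"number"}}},"turn":{"type":"array","items":{"type":"array","items":{"type":"number"}}}},"required":["jaw","linear","turn"]}

```bash
mkdir -p pics
python3 - <<'E'
from station import bot
import cv2,numpy as np
print(bot.observe())
for n in("top","side"):
    s=bot.snapshot(n)
    cv2.imwrite(f"pics/{n}0.png",s["frame"])
    print(n,s["fov_y"],s["cx"],s["cy"],s["k1"],s["R"],s["t"])
E
```

```text
{'t': 0.0, 'q': array([ 1.54858722e+00,  3.85577188e-01,  6.60620005e-03, -4.94195703e-04,
       -1.19400024e+00, -2.58606237e-01]), 'joint_velocities': array([ 0.00160554,  0.00085854, -0.00091701,  0.00206516, -0.00046726,
       -0.00079379]), 'effort': array([-2.20485908e-04, -3.92290306e+01,  1.88400882e+01,  4.18616518e+00,
       -4.55741669e-03, -2.01201338e-06]), 'position': array([0.1730103 , 0.59987509, 0.19290226]), 'tool_rot': array([ 1.10694390e-03,  9.90145652e-01, -1.40036970e-01, -9.98262848e-05]), 'ft_force': array([-0.02476084, -0.47506729, -0.02318629]), 'wrist_torque': array([0.06383247, 0.00028305, 0.02602168]), 'gripper_width': 0.99948856658604}
top 42.48418743002907 285.03802971128704 205.04881437291834 -0.0564754015260006 [[ 0.02746748 -0.99953728  0.01306787]
 [-0.98222313 -0.02941557 -0.18539809]
 [ 0.1856967  -0.00774315 -0.9825766 ]] [-0.02969982  0.54620207  1.20482391]
side 50.2536760863488 287.3073604572298 207.55196520417857 -0.09499052950003496 [[ 0.71243541 -0.70171264  0.00592938]
 [-0.50534968 -0.51889778 -0.68946849]
 [ 0.48688549  0.48820536 -0.72429141]] [-0.41090902  0.31207513  0.96803973]
```

View pics/top0.png

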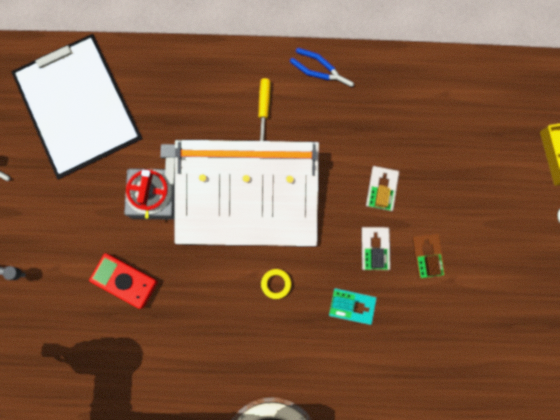

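View pics/side0.png

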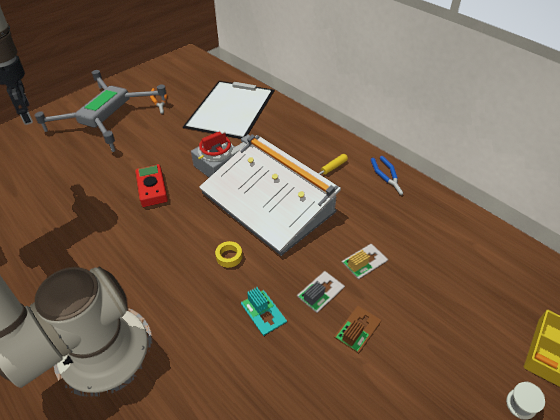

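The top view shows the rig at about (246,193), with its studs at (203,179), (247,179) and (290,180). The wheel is at (147,190).

Candidates that could be taken for modules, by top pixel:
- (376,249): light plate, dark sink. This is module A.
- (383,189): light plate, brass sink. This is module C.
- (353,307): turquoise look-alike.
- (429,257): brown look-alike.
- Module B (blue sink): none seen.

I'll check these in close crops.

```bash
cat > h.py <<'E'
from station import bot
import cv2,numpy as np
from scipy.spatial.transform import Rotation as Ro
def K(s):
    f=s["frame"].shape[0]/2/np.tan(np.radians(s["fov_y"])/2)
    return np.array([[f,0,s["cx"]],[0,f,s["cy"]],[0,0,1]])
def D(s): return np.array([s["k1"],0,0,0,0.])
def und(s,p): # pixels->slopes (fixed-point via cv2)
    return cv2.undistortPointsIter(np.float64(p).reshape(-1,1,2),K(s),D(s),None,None,(3,50,1e-10)).reshape(-1,2)
def plane(s,p,z=None,n=None,o=None):
    r=und(s,p); d=np.c_[r,np.ones(len(r))]@s["R"]; c=-s["R"].T@s["t"]
    if n is None: n=np.array([0,0,1.]);o=np.array([0,0,z])
    k=((o-c)@n)/(d@n); return c+d*k[:,None]
def depth(s,p):
    p=np.float64(p).reshape(-1,2); r=und(s,p)
    z=np.array([s["range_z"][int(round(b)),int(round(a))] for a,b in p])
    return (np.c_[r,np.ones(len(r))]*z[:,None]-s["t"])@s["R"]
def proj(s,X):
    return cv2.projectPoints(np.float64(X).reshape(-1,1,3),cv2.Rodrigues(s["R"])[0],s["t"],K(s),D(s))[0].reshape(-1,2)
def crop(s,x0,y0,x1,y1,k,name):
    cv2.imwrite("pics/"+name,cv2.resize(s["frame"][y0:y1,x0:x1],None,fx=k,fy=k,interpolation=cv2.INTER_CUBIC))
E
python3 - <<'E'
from h import *
s=bot.snapshot("top");crop(s,320,155,460,335,3,"mods_top.png");crop(s,110,125,330,260,3.5,"rig_top.png")
s=bot.snapshot("side");crop(s,230,230,400,360,4,"mods_side.png");crop(s,180,120,350,260,4,"rig_side.png")
E
```

```text
(no output)
```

View pics/mods_top.png

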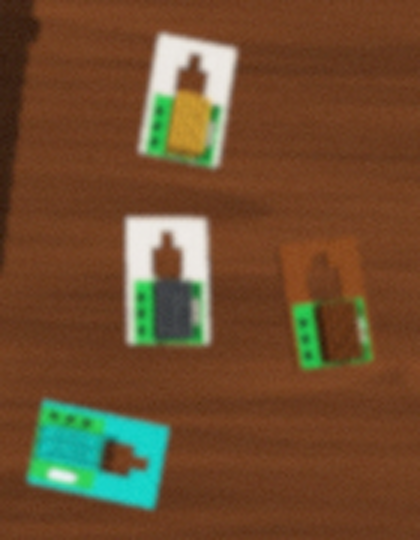

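View pics/rig_top.png

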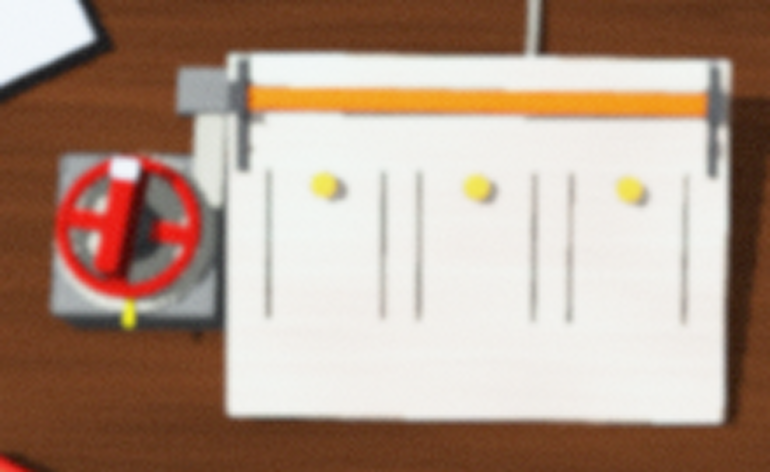

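View pics/mods_side.png

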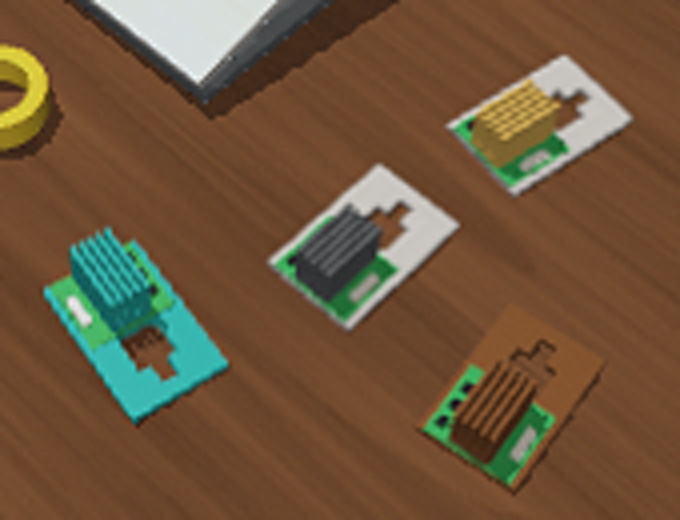

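View pics/rig_side.png

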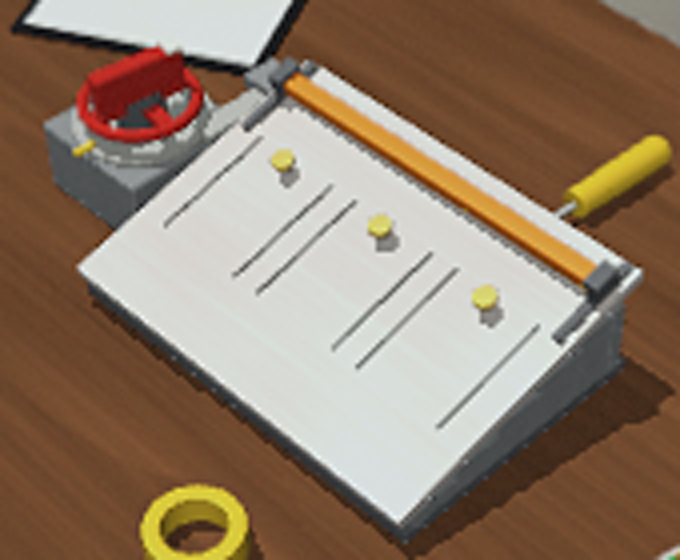

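The crops confirm module A (dark sink, light plate) at top (376,249) and module C (brass sink, light plate) at (383,189). The brown and turquoise ones are look-alikes, and there is no blue module. Next I measure poses.

```bash
cat > meas.py <<'E'
from h import *
def modules(s,boxes,z=0.005):
    """plates: white|green mask in box; rect on plane z (metric), sink direction gives -x"""
    hsv=cv2.cvtColor(s["frame"],cv2.COLOR_BGR2HSV)
    out={}
    for k,(x0,y0,x1,y1) in boxes.items():
        m=((hsv[...,1]<60)&(hsv[...,2]>130))|((hsv[...,0]>45)&(hsv[...,0]<80)&(hsv[...,1]>100))
        mm=np.zeros(m.shape,np.uint8); mm[y0:y1,x0:x1]=m[y0:y1,x0:x1]*255
        c=max(cv2.findContours(mm,cv2.RETR_EXTERNAL,cv2.CHAIN_APPROX_NONE)[0],key=cv2.contourArea)
        P=plane(s,c.reshape(-1,2),z)[:,:2]
        (cx,cy),(w,h),a=cv2.minAreaRect(np.float32(P*1000))
        box=cv2.boxPoints(((cx,cy),(w,h),a))
        e=box[1]-box[0];e2=box[2]-box[1]
        if np.linalg.norm(e2)>np.linalg.norm(e): e=e2
        yaw=np.arctan2(e[1],e[0]); 
        if np.cos(yaw)<0: yaw+=np.pi
        yaw=(yaw+np.pi)%(2*np.pi)-np.pi
        out[k]=(cx,cy,w,h,yaw)
        print(k,np.round([cx,cy,w,h],1),"yaw",round(yaw,4))
    return out
def sink(s,k,box,z=0.037):
    hsv=cv2.cvtColor(s["frame"],cv2.COLOR_BGR2HSV);x0,y0,x1,y1=box
    return hsv
E
python3 - <<'E'
from meas import *
s=bot.snapshot("top"); 
modules(s,{"A":(355,222,398,276),"C":(360,162,405,215)})
s2=bot.snapshot("side"); 
modules(s2,{"A":(295,268,348,315),"C":(340,242,390,281)})
for n,ss in (("top",s),("side",s2)):
    hsv=cv2.cvtColor(ss["frame"],cv2.COLOR_BGR2HSV)
    m=((hsv[...,0]>18)&(hsv[...,0]<35)&(hsv[...,1]>110)&(hsv[...,2]>120)).astype(np.uint8)
    k,l,st,c=cv2.connectedComponentsWithStats(m)
    for i in range(1,k):
        if 12<st[i,4]<150:
            print(n,c[i],st[i,4],np.round(plane(ss,[c[i]],0.0810)[0]*1000,1),np.round(depth(ss,[c[i]])[0]*1000,1))
# depth check
for p in [(376,240),(376,255),(383,175),(383,195)]:print(np.round(depth(s,[p])*1000,1))
# board corners & lines
for p in [(175,141),(319,142),(317,245),(175,244),(246,220),(190,215),(300,215)]:print(p,np.round(depth(s,[p])*1000,1))
E
```

```text
A [ 458.  -233.2  101.9   65. ] yaw 0.0023
C [ 605.7 -250.3   66.8  101.5] yaw -0.1698
A [ 458.1 -234.7  102.    65.3] yaw 0.0182
C [ 605.3 -251.7   65.4  101. ] yaw -0.1728
top [210.88157895 152.48684211] 76 [659.6 160.9  81. ] [654.9 158.7  97.6]
top [202.5 177.5] 30 [599.7 176.9  81. ] [599.2 176.6  83.4]
top [245.87096774 178.29032258] 31 [600.8  77.6  81. ] [600.7  77.5  81.6]
top [289.4516129  178.70967742] 31 [602.9 -22.2  81. ] [603.2 -22.2  79.8]
top [146.46428571 214.78571429] 28 [509.4 299.   81. ] [511.2 301.7  70.3]
side [200.61538462 156.69230769] 13 [505.  286.9  81. ] [512.8 300.1  68.6]
side [304.53097345 173.98230088] 113 [667.2  24.2  81. ] [653.3  11.6  97.9]
side [250.09090909 159.90909091] 22 [598.4 175.3  81. ] [594.8 170.7  85.9]
side [274.25 176.25] 20 [600.3  76.1  81. ] [600.4  76.1  81. ]
side [300.58333333 194.16666667] 24 [602.1 -23.9  81. ] [604.5 -21.7  77.8]
[[ 477.3 -234.7    3. ]]
[[ 439.8 -231.8   18.2]]
[[ 639.4 -253.5   -2.1]]
[[ 580.  -244.9   40.4]]
(175, 141) [[682.6 244.3  88.4]]
(319, 142) [[717.6 -94.1   1.8]]
(317, 245) [[ 4.616e+02 -9.350e+01  4.000e-01]]
(175, 244) [[453.9 245.7   0.6]]
(246, 220) [[510.2  75.7  43.4]]
(190, 215) [[517.8 206.3  45.4]]
(300, 215) [[525.4 -49.6  45.2]]
```

Call:
apply_moves(jaw=[85,85,85,85,85,85,85,85,85,85,85,85,85,85,85,85,85,85], linear=[[0,0,0],[0,0,0],[28,50,0],[28,50,0],[28,50,0],[28,50,0],[28,50,0],[28,50,0],[28,50,0],[28,50,0],[4,54,0],[4,54,0],[4,54,0],[4,54,0],[4,54,0],[4,54,0],[4,54,0],[4,54,0]], turn=[[0,0,-0.14],[0,0,-0.14],[0,0,0],[0,0,0],[0,0,0],[0,0,0],[0,0,0],[0,0,0],[0,0,0],[0,0,0],[0,0,0],[0,0,0],[0,0,0],[0,0,0],[0,0,0],[0,0,0],[0,0,0],[0,0,0]])

```text
t: 2.55
position: [0.4463, -0.2518, 0.1957]
tool_rot: [-0.001, 1.0, 0.009, 0.005]
ft_force: [1.2, 0.2, -0.1]
gripper_width: 0.994
```

```bash
cat >> h.py <<'E'
def Rq(q): return Ro.from_quat([q[1],q[2],q[3],q[0]])
def Rtool(yaw,tilt=0.0):
    # tool x = uphill-ish direction, z into surface; tilt = slope
    return Ro.from_euler('z',yaw)*Ro.from_euler('y',-tilt)*Ro.from_euler('x',np.pi)
def delta(pos_mm,R):
    o=bot.observe(); Rc=Rq(o["tool_rot"]); d=np.array(pos_mm)-o["position"]*1000
    rv=(Rc.inv()*R).as_rotvec()
    print("t",round(o["t"],2),"pos",np.round(o["position"]*1000,1),"d_world",np.round(d,1),"d_tool(cur)",np.round(Rc.inv().apply(d),1),"d_tool(target axes)",np.round(R.inv().apply(d),1),"turn",np.round(rv,4),"F",np.round(o["ft_force"],1),"w",round(o["gripper_width"],3),"q",np.round(o["q"],2))
E
python3 - <<'E'
from meas import *
s=bot.snapshot("top"); crop(s,320,130,460,335,3,"a1.png")
s2=bot.snapshot("side");cv2.imwrite("pics/a1s.png",s2["frame"])
delta([433,-234,60],Rtool(0.01))
E
```

```text
t 2.65 pos [ 446.3 -254.   195. ] d_world [ -13.3   20.  -135. ] d_tool(cur) [-14.3 -20.1 134.8] d_tool(target axes) [-13.1 -20.2 135. ] turn [-0.0009 -0.0091  0.0019] F [-0.8  0.9 -0.6] w 0.998 q [-0.2   0.19 -0.26 -0.   -1.11  1.79]
```

View pics/a1.png

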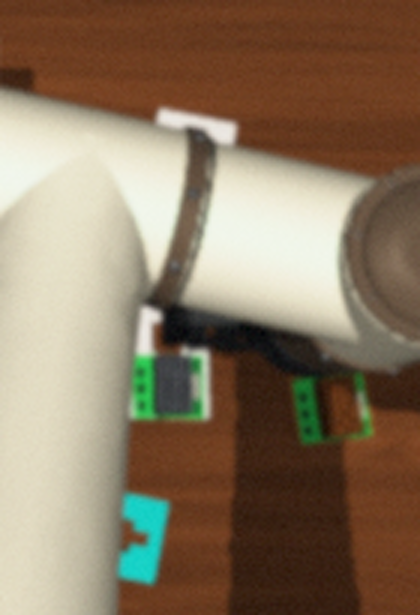

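View pics/a1s.png

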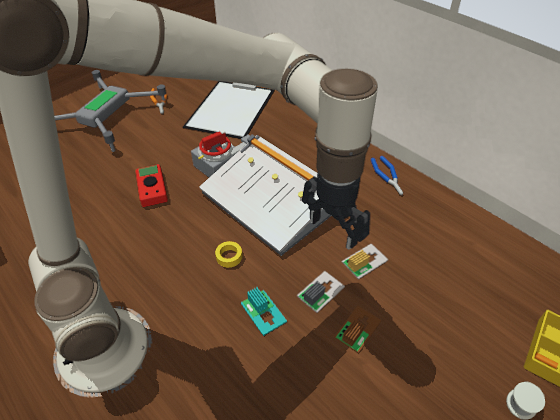

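The side view shows the gripper open above module A (320,291), and both modules are where they were. Moving down over A's sink.

Call:
apply_moves(jaw=[70,70,70,70], linear=[[-13,-20,20],[0,0,45],[0,0,45],[0,0,25]], turn=[[0,-0.009,0.002],[0,0,0],[0,0,0],[0,0,0]])

```text
t: 3.15
position: [0.4352, -0.2343, 0.0592]
tool_rot: [0.0, 1.0, 0.004, 0.004]
ft_force: [0.6, 0.7, 0.8]
gripper_width: 0.819
```

Run:
```python
from meas import *
s2=bot.snapshot("side");crop(s2,260,180,420,330,4,"a2s.png")
delta([433,-234,9],Rtool(0.01))
```

```text
t 3.2 pos [ 433.3 -233.7   56.6] d_world [ -0.3  -0.3 -47.6] d_tool(cur) [-0.4  0.4 47.6] d_tool(target axes) [-0.3  0.3 47.6] turn [-0.0011 -0.003  -0.0036] F [-1.1  0.7 -2.4] w 0.82 q [-0.17  0.31 -0.5  -0.   -0.76  1.74]
```

View pics/a2s.png

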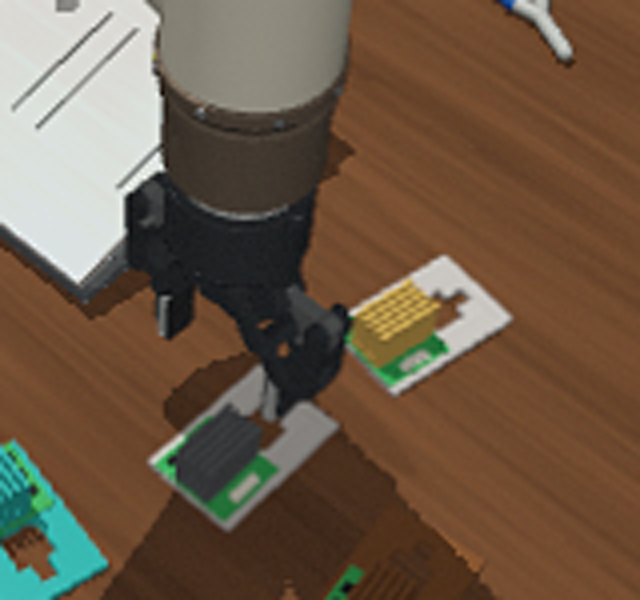

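Run:
```python
from meas import *
s2=bot.snapshot("side")
p=proj(s2,[[.433,-.234,.065],[.433,-.199,.065],[.433,-.269,.065],[.433,-.234,.037],[.605,-.250,.005]])
print(p,(p-[260,180])*4)
```

```text
[[314.57867373 282.07458478]
 [303.54496554 273.06246267]
 [325.96189137 291.36136046]
 [313.96115516 288.88203073]
 [364.01313468 259.56542914]] [[218.31469491 408.29833911]
 [174.17986215 372.24985067]
 [263.84756548 445.44544185]
 [215.84462064 435.52812291]
 [416.05253874 318.26171656]]
```

Run:
```python
from meas import *
s2=bot.snapshot("side");crop(s2,260,180,420,330,5,"a3s.png")
for p in [(301,258),(302,261),(302,263),(327,277),(327,281),(334,275),(328,283),(314,289)]: print(p,np.round(depth(s2,[p])*1000,1), s2["frame"][p[1],p[0]])
print(bot.observe()["position"])
```

```text
(301, 258) [[ 423.3 -197.6  130.2]] [41 42 40]
(302, 261) [[ 426.9 -197.8  116.1]] [21 19 18]
(302, 263) [[ 426.1 -198.8  110.3]] [25 25 22]
(327, 277) [[ 423.  -274.2  136.6]] [106 109 108]
(327, 281) [[ 423.4 -275.2  122.4]] [102 102 102]
(334, 275) [[ 422.1 -291.8  162.8]] [33 31 30]
(328, 283) [[ 426.4 -276.3  112.8]] [71 73 71]
(314, 289) [[ 436.7 -231.2   29.5]] [60 58 56]
[ 0.43574541 -0.23462446  0.06035294]
```

View pics/a3s.png

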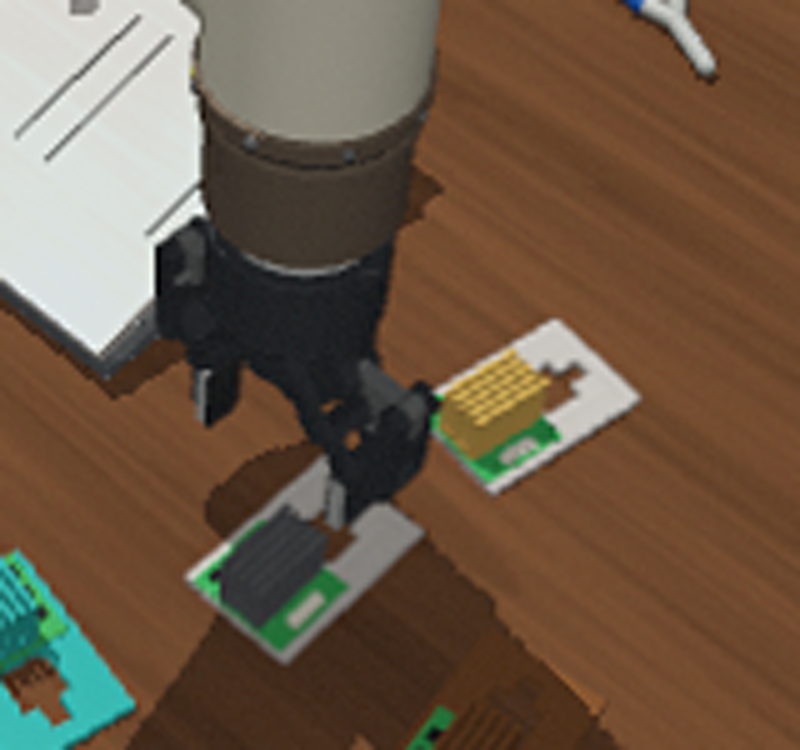

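The finger pads appear about 30 mm higher in the side picture than the reported TCP suggests. I'll descend in steps and check.

Call:
apply_moves(jaw=[70,70], linear=[[0,0,15],[0,0,0]], turn=[[0,0,0],[0,0,0]])

```text
t: 3.55
position: [0.4377, -0.2347, 0.0468]
tool_rot: [0.001, 1.0, 0.004, 0.006]
ft_force: [0.3, 0.0, 0.2]
gripper_width: 0.818
```

Run:
```python
from meas import *
s2=bot.snapshot("side");crop(s2,260,180,420,330,5,"a4s.png")
for i in range(4): print(bot.observe()["position"]*1000); bot.snapshot("top")
p=proj(s2,[[.433,-.199,.045],[.433,-.269,.045]])
print((p-[260,180])*5)
delta([433,-234,9],Rtool(0.01))
```

```text
[ 438.70266685 -235.03808664   47.61403282]
[ 438.89573428 -235.11879543   47.84796976]
[ 438.83276324 -235.11957998   47.88901434]
[ 438.73836021 -235.10945363   47.82804921]
[[216.32591906 490.03983475]
 [326.71813272 580.95056131]]
t 3.8 pos [ 438.6 -235.1   47.8] d_world [ -5.6   1.1 -38.8] d_tool(cur) [-6.2 -1.3 38.7] d_tool(target axes) [-5.6 -1.1 38.8] turn [ 0.0029 -0.0146 -0.0013] F [ 0.4 -0.5 -0.9] w 0.818 q [-0.16  0.33 -0.5   0.   -0.72  1.74]
```

View pics/a4s.png

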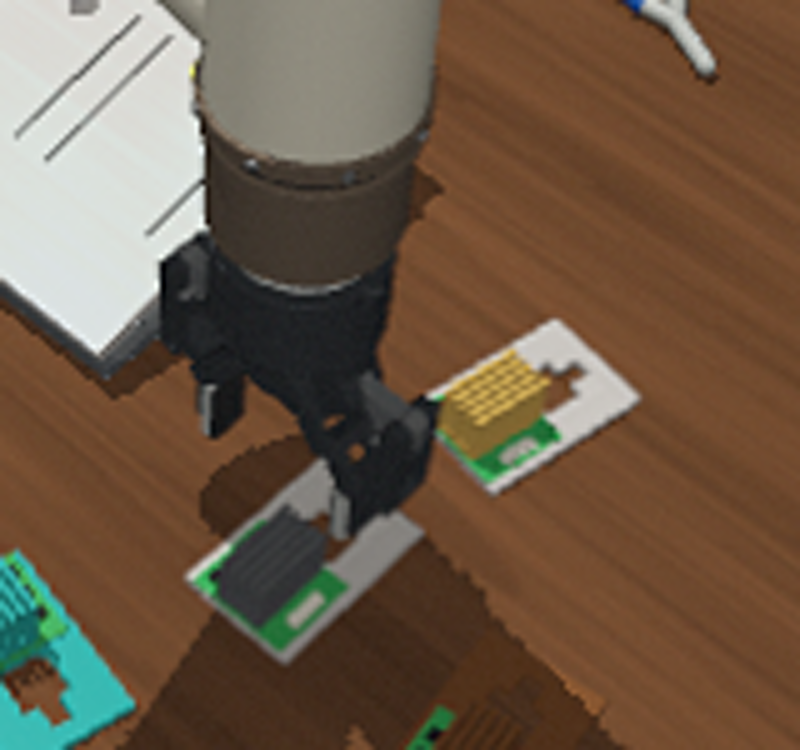

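Call:
apply_moves(jaw=[70,70,70], linear=[[-5.5,-1,15],[0,0,14],[0,0,0]], turn=[[0.003,-0.015,0],[0,0,0],[0,0,0]])

```text
t: 4.18
position: [0.4326, -0.2341, 0.0166]
tool_rot: [-0.0, 1.0, 0.004, -0.001]
ft_force: [-0.3, 0.6, -0.7]
gripper_width: 0.818
```

Run:
```python
from meas import *
s2=bot.snapshot("side");crop(s2,260,180,420,330,5,"a5s.png")
bot.snapshot("top")
p=proj(s2,[[.433,-.199,.03],[.433,-.269,.03]])
print((p-[260,180])*5)
delta([433,-234,9],Rtool(0.01))
s2=bot.snapshot("side")
for p in [(302,268),(302,272),(302,275),(328,288),(328,290),(328,293)]: print(p,np.round(depth(s2,[p])*1000,1), s2["frame"][p[1],p[0]])
```

```text
[[215.30120358 508.12638099]
 [324.45564607 598.59246375]]
t 4.28 pos [ 433.6 -234.3   17.7] d_world [-0.6  0.3 -8.7] d_tool(cur) [-0.6 -0.3  8.7] d_tool(target axes) [-0.6 -0.3  8.7] turn [ 0.     -0.0005 -0.0014] F [-0.3  0.3  0.1] w 0.823 q [-0.17  0.38 -0.53 -0.   -0.66  1.74]
(302, 268) [[ 426.2 -199.5   91.9]] [24 24 25]
(302, 272) [[ 427.1 -199.3   75.4]] [21 20 19]
(302, 275) [[ 426.6 -200.2   64.8]] [25 34 47]
(328, 288) [[ 423.  -280.6  101.8]] [30 29 27]
(328, 290) [[ 426.5 -278.7   88.1]] [28 29 27]
(328, 293) [[ 427.1 -279.3   76.1]] [26 22 19]
```

View pics/a5s.png

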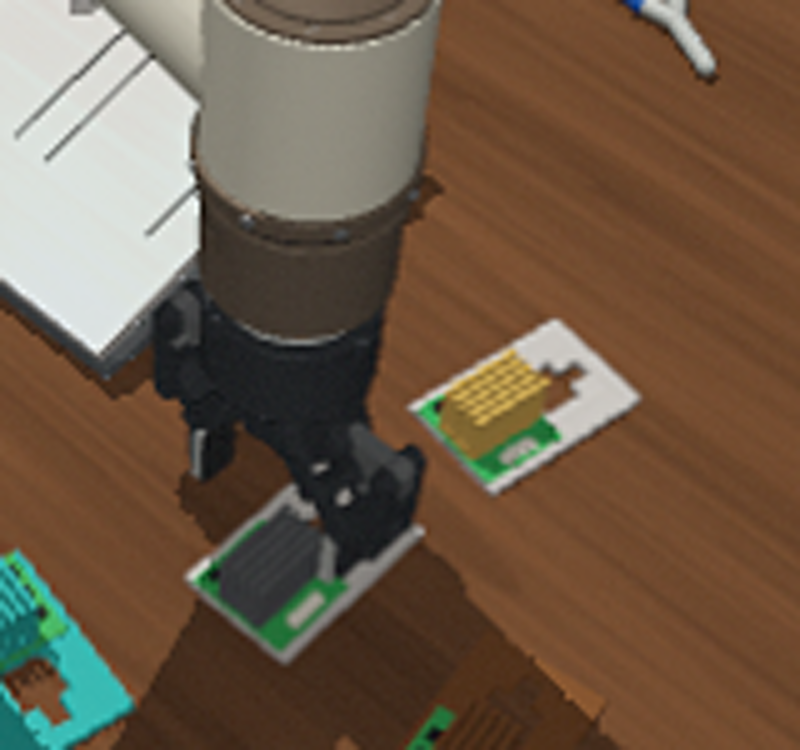

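Call:
apply_moves(jaw=[20,20,20,20,20,20], linear=[[0,0,0],[0,0,0],[0,0,0],[0,0,0],[0,0,0],[0,0,0]], turn=[[0,0,0],[0,0,0],[0,0,0],[0,0,0],[0,0,0],[0,0,0]])

```text
t: 5.08
position: [0.4349, -0.2346, 0.0192]
tool_rot: [0.0, 1.0, 0.004, 0.002]
ft_force: [0.3, -0.0, -0.4]
gripper_width: 0.233
```

Run:
```python
from meas import *
s2=bot.snapshot("side");crop(s2,260,180,420,330,5,"a6s.png")
delta([433,-234,9],Rtool(0.01))
```

```text
t 5.12 pos [ 434.8 -234.5   19.2] d_world [ -1.8   0.5 -10.2] d_tool(cur) [-1.9 -0.6 10.2] d_tool(target axes) [-1.8 -0.6 10.2] turn [ 0.0008 -0.004  -0.0012] F [-0.1  0.9 -0.9] w 0.234 q [-0.17  0.37 -0.53  0.   -0.66  1.74]
```

View pics/a6s.png

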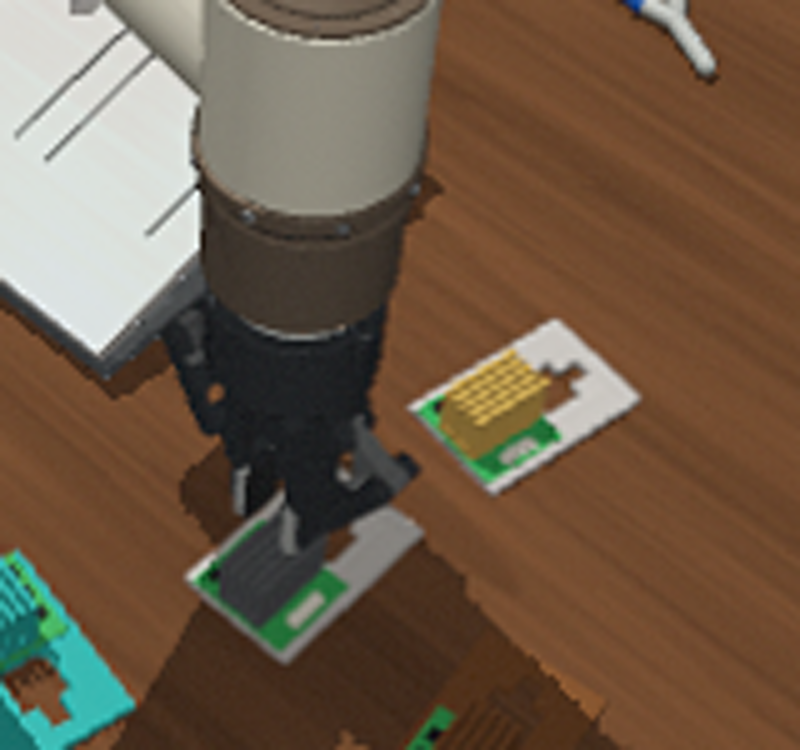

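Run:
```python
from meas import *
s2=bot.snapshot("side")
for p in [(308,276),(308,280),(308,281),(318,284),(318,287),(318,289),(318,291)]: print(p,np.round(depth(s2,[p])*1000,1), s2["frame"][p[1],p[0]])
for z in (.02,.03,.04,.05,.06): print(z,proj(s2,[[.424,-.224,z],[.424,-.245,z]]).round(1).tolist())
```

```text
(308, 276) [[ 423.3 -221.3   85.8]] [103 106 104]
(308, 280) [[ 424.  -221.6   69.6]] [ 99 102 100]
(308, 281) [[ 425.1 -220.9   63.8]] [84 83 81]
(318, 284) [[ 422.3 -252.8   88.3]] [ 98 100  99]
(318, 287) [[ 426.3 -250.5   69.7]] [91 94 93]
(318, 289) [[ 424.9 -252.2   65. ]] [96 98 97]
(318, 291) [[ 438.9 -241.9   30.4]] [54 53 51]
0.02 [[307.9, 292.6], [314.4, 298.0]]
0.03 [[308.1, 290.2], [314.6, 295.7]]
0.04 [[308.2, 287.9], [314.8, 293.4]]
0.05 [[308.4, 285.5], [315.1, 291.0]]
0.06 [[308.6, 283.0], [315.3, 288.5]]
```

Closing to 20 mm met nothing, so the fingers really are above the sink: the reported z is about 35 mm too low. I'll rely on vision. Opening and descending further in guarded steps.

Call:
apply_moves(jaw=[60,60,60,60,60], linear=[[-1,0,0],[0,0,0],[0,0,10],[0,0,12],[0,0,0]], turn=[[0,0,0],[0,0,0],[0,0,0],[0,0,0],[0,0,0]])

```text
t: 5.8
position: [0.4334, -0.2345, -0.0048]
tool_rot: [0.0, 1.0, 0.004, 0.001]
ft_force: [0.2, -1.2, 0.6]
gripper_width: 0.704
```

Run:
```python
from meas import *
s2=bot.snapshot("side");crop(s2,260,180,420,330,5,"a7s.png")
delta([433,-234,9],Rtool(0.01))
print(bot.observe())
```

```text
t 5.85 pos [ 433.8 -234.6   -4.3] d_world [-0.8  0.6 13.3] d_tool(cur) [ -0.7  -0.6 -13.3] d_tool(target axes) [ -0.8  -0.6 -13.3] turn [ 0.0008 -0.0039 -0.0012] F [-0.1 -0.1  0.7] w 0.705 q [-0.17  0.41 -0.56  0.   -0.6   1.75]
{'t': 5.85, 'q': array([-1.65676845e-01,  4.12027418e-01, -5.56479597e-01,  1.21778256e-04,
       -5.98289307e-01,  1.74515393e+00]), 'joint_velocities': array([-0.00020295, -0.01447722,  0.01135713,  0.0028747 , -0.0048281 ,
        0.00043268]), 'effort': array([ 2.54996507e-03, -3.30526221e+01,  1.13957539e+01,  2.52724707e+00,
        2.14006298e-02, -4.45665785e-05]), 'position': array([ 0.4337965 , -0.23457674, -0.00434274]), 'tool_rot': array([3.72298099e-04, 9.99988361e-01, 4.39060069e-03, 1.96534546e-03]), 'ft_force': array([-0.13838543, -0.10768056,  0.65584766]), 'wrist_torque': array([ 0.05663598, -0.01646496, -0.03735603]), 'gripper_width': 0.7047166941012086}
```

View pics/a7s.png

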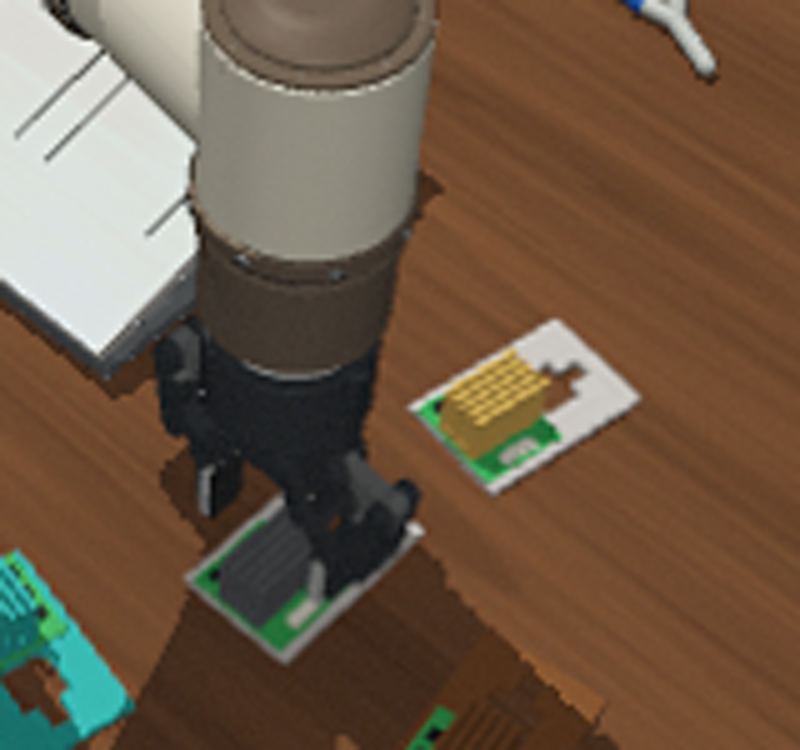

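Call:
apply_moves(jaw=[60,60,60,60], linear=[[-0.5,0,10],[0,0,8],[0,0,5],[0,0,0]], turn=[[0,-0.004,-0.001],[0,0,0],[0,0,0],[0,0,0]])

```text
t: 6.35
position: [0.4335, -0.2346, -0.0291]
tool_rot: [0.0, 1.0, 0.005, -0.0]
ft_force: [-0.8, -0.1, -0.2]
gripper_width: 0.703
```

Run:
```python
from meas import *
s2=bot.snapshot("side");crop(s2,260,180,420,330,5,"a8s.png")
delta([433,-234,9],Rtool(0.01))
for z in (.005,.01,.02,.03,.04): print(z,((proj(s2,[[.424,-.204,z],[.424,-.264,z]])-[260,180])*5).round(1).tolist())
```

```text
t 6.4 pos [ 433.7 -234.7  -28.8] d_world [-0.7  0.7 37.8] d_tool(cur) [ -0.7  -0.6 -37.8] d_tool(target axes) [ -0.7  -0.7 -37.8] turn [ 0.001  -0.      0.0001] F [-0.5  0.2 -0.1] w 0.702 q [-0.17  0.46 -0.57  0.   -0.54  1.74]
0.005 [[208.1, 554.7], [299.9, 632.3]]
0.01 [[208.4, 549.0], [300.6, 626.6]]
0.02 [[209.0, 537.4], [301.9, 615.3]]
0.03 [[209.6, 525.6], [303.2, 603.7]]
0.04 [[210.3, 513.6], [304.6, 592.0]]
```

View pics/a8s.png

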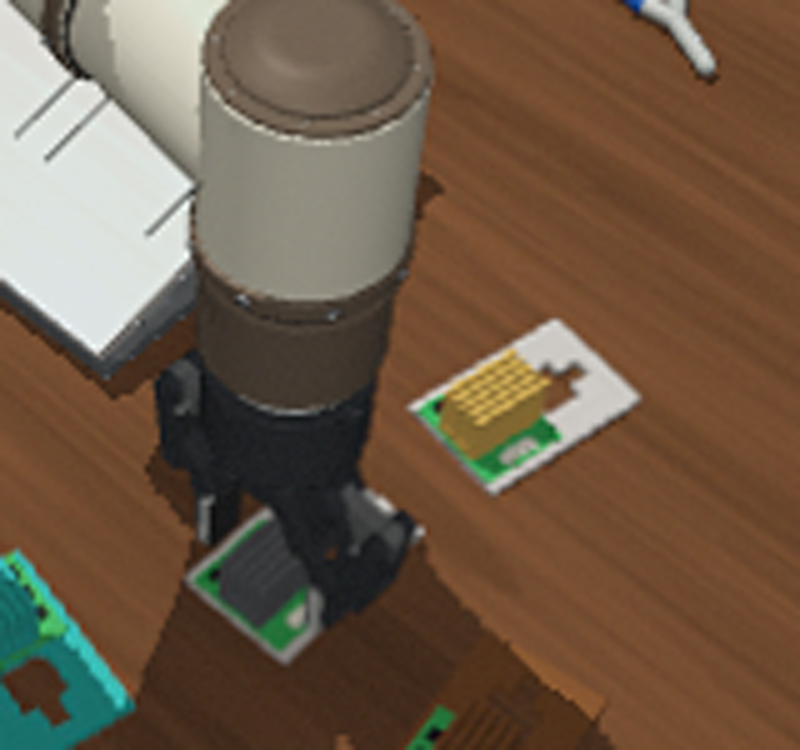

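The pads now straddle A's sink, tips at crop (205,541) and (315,620), about 15 mm above the desk. I'll go 3 mm lower, then close.

Call:
apply_moves(jaw=[60,15,15,15,15,15,15], linear=[[-0.5,0,3],[0,0,0],[0,0,0],[0,0,0],[0,0,0],[0,0,0],[0,0,0]], turn=[[0,0,0],[0,0,0],[0,0,0],[0,0,0],[0,0,0],[0,0,0],[0,0,0]])

```text
t: 7.28
position: [0.4336, -0.2348, -0.0313]
tool_rot: [0.001, 1.0, 0.005, 0.001]
ft_force: [0.1, -0.6, -0.3]
gripper_width: 0.295
```

Run:
```python
from meas import *
s2=bot.snapshot("side");crop(s2,260,180,420,330,5,"a9s.png")
delta([433,-234,-32],Rtool(0.01))
```

```text
t 7.33 pos [ 433.6 -234.8  -31.3] d_world [-0.6  0.8 -0.7] d_tool(cur) [-0.6 -0.8  0.7] d_tool(target axes) [-0.6 -0.8  0.7] turn [ 0.0012 -0.0015  0.0001] F [-0.4  0.7 -0.5] w 0.295 q [-0.17  0.46 -0.58  0.   -0.53  1.74]
```

View pics/a9s.png

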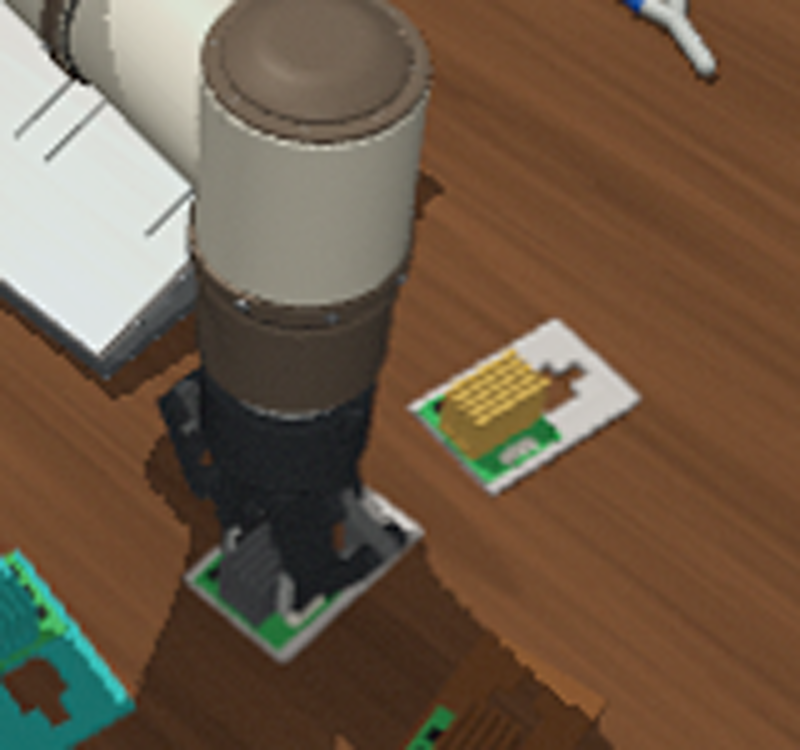

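Gripped: opening 25 mm on the 26 mm sink. Lifting.

Call:
apply_moves(jaw=[15,15,15,15,15,15], linear=[[0,0,-10],[0,0,-30],[0,0,-45],[0,0,-45],[0,0,-45],[0,0,0]], turn=[[0,0,0],[0,0,0],[0,0,0],[0,0,0],[0,0,0],[0,0,0]])

```text
t: 8.07
position: [0.432, -0.2343, 0.1511]
tool_rot: [0.0, 1.0, 0.005, -0.0]
ft_force: [-0.6, 0.2, -3.3]
gripper_width: 0.296
```

Run:
```python
from meas import *
s2=bot.snapshot("side");crop(s2,240,150,420,300,4,"b1s.png")
a=np.radians(15)
S=np.array([603.7,77,69.06]); RM=Ro.from_euler('z',.017)*Ro.from_euler('y',-a)
M=S+RM.apply([-14,0,40])
t1=M+RM.apply([-24.5,0,-31.3]); t2=M+RM.apply([-24.5,0,8])+[0,0,-39.3]
print(t1,t2)
delta((t1+t2)/2,Rtool(.017,a))
```

```text
[564.26582892  76.3295545   67.49902145] [554.09571021  76.15664583  66.15990643]
t 8.12 pos [ 430.2 -233.7  148.8] d_world [129.  309.9 -82. ] d_tool(cur) [ 132.1 -308.7   81.7] d_tool(target axes) [ 108.4 -307.7  113.9] turn [-1.000e-04  2.666e-01 -8.200e-03] F [-0.4  0.5 -1.1] w 0.297 q [-0.17  0.2  -0.38 -0.   -1.    1.75]
```

View pics/b1s.png

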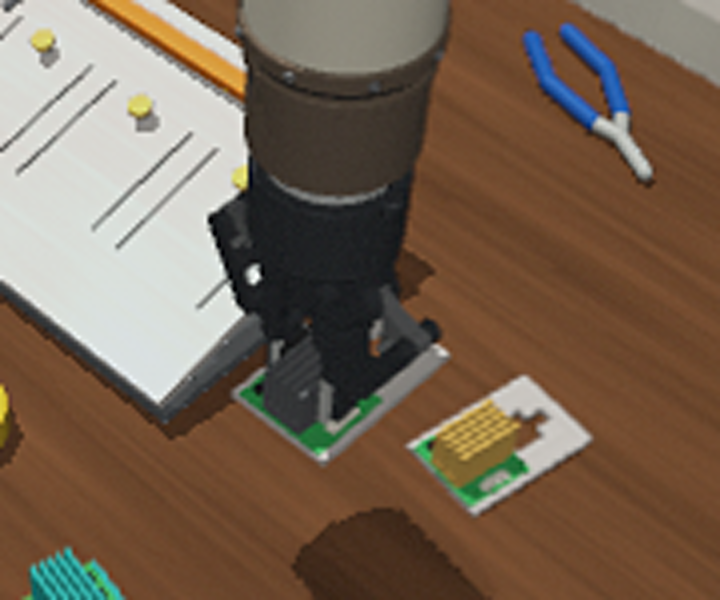

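Call:
apply_moves(jaw=[15,15,15,15,15,15,15,15,15], linear=[[22,-51,0],[22,-51,0],[22,-51,0],[22,-51,0],[22,-51,0],[22,-51,0],[0,0,0],[0,0,0],[0,0,0]], turn=[[0,0,0],[0,0,0],[0,0,0],[0,0,0],[0,0,0],[0,0,0],[0,0.133,-0.004],[0,0.133,-0.004],[0,0,0]])

```text
t: 9.25
position: [0.5514, 0.0808, 0.1287]
tool_rot: [0.003, 0.993, 0.006, 0.115]
ft_force: [0.5, 0.1, -2.3]
gripper_width: 0.297
```

```bash
cat >> h.py <<'E'
a15=np.radians(15)
RM=Ro.from_euler('z',.017)*Ro.from_euler('y',-a15)
E
python3 - <<'E'
from meas import *
s2=bot.snapshot("side");crop(s2,180,90,370,260,4,"b2s.png")
s=bot.snapshot("top");crop(s,150,100,350,260,4,"b2t.png")
delta([559,76.3,140],Rtool(.017,a15))
E
```

```text
t 9.35 pos [556.6  82.6 131.8] d_world [ 2.4 -6.3  8.2] d_tool(cur) [ 4.2  6.4 -7.4] d_tool(target axes) [ 4.3  6.4 -7.3] turn [ 0.0053  0.0234 -0.0052] F [ 0.6  0.6 -1.1] w 0.292 q [ 0.5   0.22 -0.5   0.19 -0.65  0.94]
```

View pics/b2s.png

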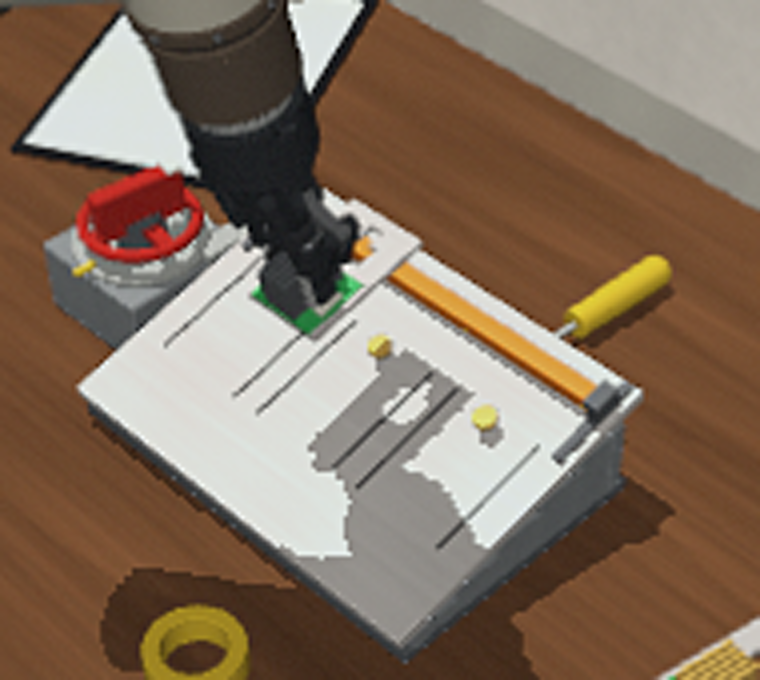

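View pics/b2t.png

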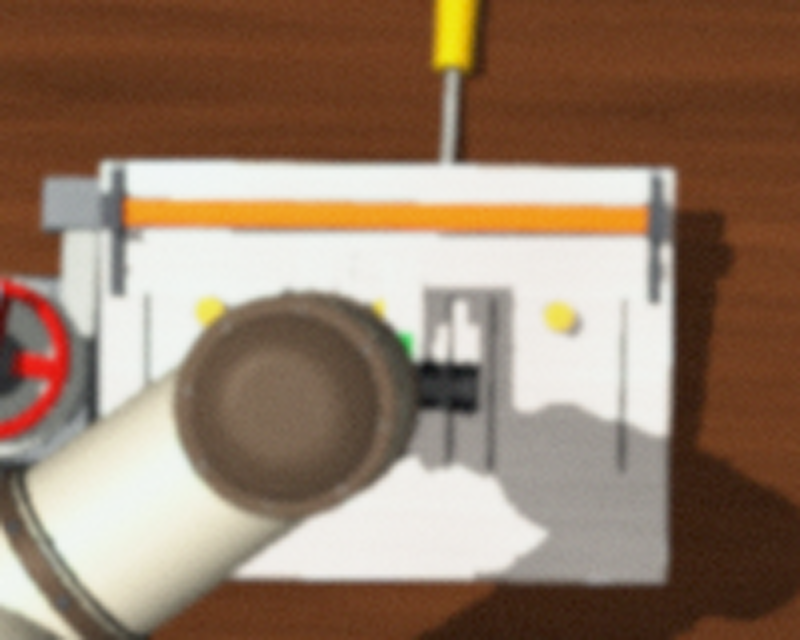

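```bash
cat >> meas.py <<'E'
def cloud(s):
    H,W=s["range_z"].shape
    u,v=np.meshgrid(np.arange(W),np.arange(H)); p=np.c_[u.ravel(),v.ravel()].astype(float)
    r=und(s,p); z=s["range_z"].ravel()
    X=(np.c_[r,np.ones(len(r))]*z[:,None]-s["t"])@s["R"]
    return (X*1000).reshape(H,W,3)
def inboard(X,S): # mm, coords in board frame relative to stud foot S
    return RM.inv().apply((X-S).reshape(-1,3)).reshape(X.shape)
E
python3 - <<'E'
from meas import *
s2=bot.snapshot("side")
B=inboard(cloud(s2),np.array([603.7,77,69.06]))
hsv=cv2.cvtColor(s2["frame"],cv2.COLOR_BGR2HSV)
col=((hsv[...,1]<60)&(hsv[...,2]>130))|((hsv[...,0]>45)&(hsv[...,0]<80)&(hsv[...,1]>100))
m=col&(B[...,2]>35)&(B[...,2]<130)&(abs(B[...,1])<60)&(B[...,0]>-130)&(B[...,0]<80)
ys,xs=np.nonzero(m);print(m.sum(),xs.min(),xs.max(),ys.min(),ys.max())
P=B[m]; print(np.percentile(P,[0,5,50,95,100],axis=0).round(1))
A=np.c_[P[:,:2],np.ones(len(P))]; c=np.linalg.lstsq(A,P[:,2],rcond=None)[0];print(c, np.std(A@c-P[:,2]))
im=s2["frame"].copy(); im[m]=(255,0,255); cv2.imwrite("pics/b3.png",cv2.resize(im[90:260,180:370],None,fx=4,fy=4,interpolation=cv2.INTER_NEAREST))
# board height check
mb=(abs(B[...,0])<30)&(abs(B[...,1]+50)<20)&(B[...,2]<20)&(B[...,2]>-20); print("board h",np.median(B[mb][:,2]))
E
```

```text
317 243 285 137 173
[[-54.3 -26.4 100.9]
 [-51.5 -24.8 103.9]
 [ 10.9 -12.7 107.8]
 [ 44.7  34.2 112.3]
 [ 47.8  41.8 128.2]]
[-3.81657997e-02 -6.72294009e-03  1.08126543e+02] 2.4527982103475874
board h -1.1725257109246643
```

View pics/b3.png

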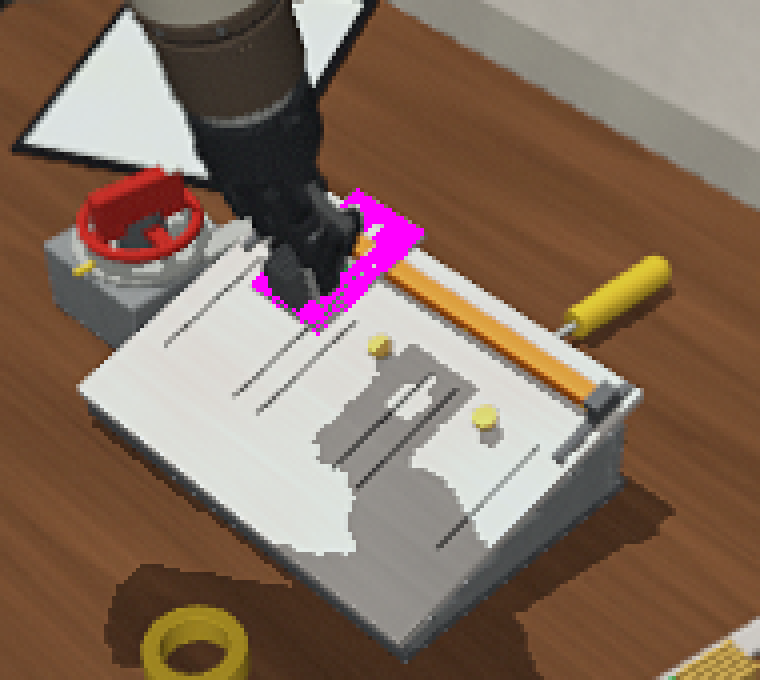

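Run:
```python
from meas import *
S=np.array([603.7,77,69.06])
o=bot.observe();p=o["position"]*1000;R=Rq(o["tool_rot"])
M=S+RM.apply([-3.5,7,103])
print(p,M,"rel in tool",R.inv().apply(p-M), "prediction tool-bias (-24.5,0,31.3); world-bias true tcp:",R.inv().apply(p+[0,0,39.3]-M))
delta([559,76.3,140],Rtool(.017,a15))
```

```text
[558.02675989  83.06911934 132.74539964] [573.54624424  83.48834839 167.64449345] rel in tool [-23.39253541   0.16234854  30.19502983] prediction tool-bias (-24.5,0,31.3); world-bias true tcp: [-14.02713718   0.27470122  -7.97258331]
t 9.4 pos [558.   83.1 132.7] d_world [ 1.  -6.8  7.3] d_tool(cur) [ 2.6  6.8 -6.8] d_tool(target axes) [ 2.7  6.8 -6.8] turn [ 0.0045  0.0212 -0.006 ] F [ 0.7  1.3 -0.6] w 0.296 q [ 0.5   0.22 -0.5   0.19 -0.65  0.94]
```

Module A is held 103 mm above the board. The plate measurement shows the reported TCP sits about 38 mm too far along the tool axis, and that offset stays fixed in the tool frame, so relative moves remain valid. Moving to a hover over the middle stud.

Call:
apply_moves(jaw=[15,15,15,15,15], linear=[[0,0,0],[-10.5,7,20],[0,0,25],[0,0,20],[0,0,0]], turn=[[0.0045,0.021,-0.006],[0,0,0],[0,0,0],[0,0,0],[0,0,0]])

```text
t: 10.02
position: [0.571, 0.0768, 0.0682]
tool_rot: [-0.003, 0.991, 0.007, 0.135]
ft_force: [-0.4, 0.0, -1.6]
gripper_width: 0.294
```

```bash
cat >> meas.py <<'E'
def plate(s2,S,name,hmin,hmax,ymax=60,cropbox=(90,260,180,370)):
    B=inboard(cloud(s2),S)
    hsv=cv2.cvtColor(s2["frame"],cv2.COLOR_BGR2HSV)
    col=((hsv[...,1]<60)&(hsv[...,2]>90))|((hsv[...,0]>45)&(hsv[...,0]<80)&(hsv[...,1]>100))
    m=col&(B[...,2]>hmin)&(B[...,2]<hmax)&(abs(B[...,1])<ymax)&(B[...,0]>-130)&(B[...,0]<75)
    P=B[m]; print(m.sum(),np.percentile(P,[0,2,5,50,95,98,100],axis=0).round(1))
    A=np.c_[P[:,:2],np.ones(len(P))]; print("plane",np.linalg.lstsq(A,P[:,2],rcond=None)[0])
    im=s2["frame"].copy(); im[m]=(255,0,255); a,b,c,d=cropbox
    cv2.imwrite("pics/"+name,cv2.resize(np.hstack([s2["frame"][a:b,c:d],im[a:b,c:d]]),None,fx=2.1,fy=2.1,interpolation=cv2.INTER_CUBIC))
    return m
E
python3 - <<'E'
from meas import *
S=np.array([603.7,77,69.06])
s2=bot.snapshot("side"); plate(s2,S,"b4.png",22,70)
crop(s2,200,110,330,230,5.5,"b4s.png")
t=S+RM.apply([-14-24,0,35-31]); delta(t,Rtool(.017,a15))
E
```

```text
362 [[-58.6 -33.8  34.1]
 [-57.1 -31.9  38.2]
 [-55.9 -31.3  39.4]
 [  6.1 -18.4  43.5]
 [ 39.7  25.6  48. ]
 [ 41.1  30.4  55.9]
 [ 42.9  32.9  65.1]]
plane [-1.64880838e-02  1.92626325e-02  4.40060766e+01]
t 10.07 pos [571.6  77.3  69.3] d_world [-5.7 -0.9 -6.2] d_tool(cur) [-7.1  0.9  4.5] d_tool(target axes) [-7.1  0.8  4.5] turn [-0.0041 -0.0106 -0.0036] F [-0.2  0.3 -1. ] w 0.296 q [ 0.47  0.31 -0.61  0.28 -0.42  0.87]
```

View pics/b4s.png

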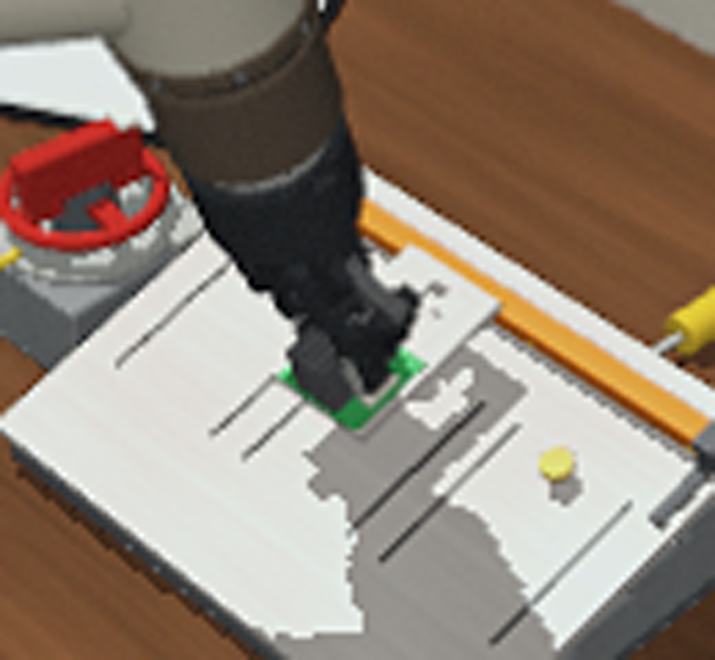

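View pics/b4.png

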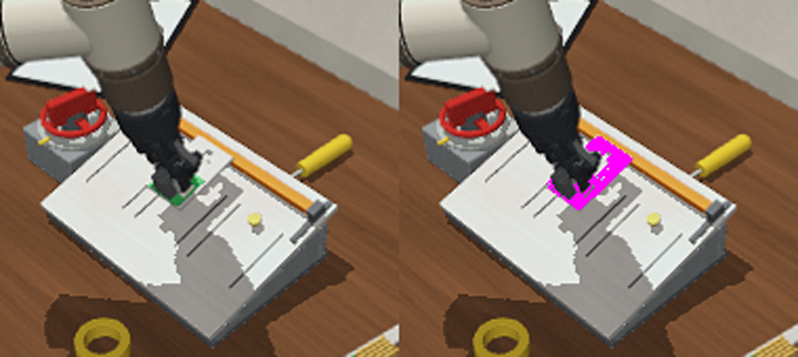

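Plate and computed target agree: it needs 6.5–7 mm more downhill. Correcting and lowering.

Call:
apply_moves(jaw=[15,15,15], linear=[[-6.5,0.6,4],[0,0,10],[0,0,0]], turn=[[-0.004,-0.011,-0.004],[0,0,0],[0,0,0]])

```text
t: 10.45
position: [0.5704, 0.0774, 0.0556]
tool_rot: [-0.002, 0.991, 0.009, 0.132]
ft_force: [-0.0, 0.1, -2.0]
gripper_width: 0.296
```

Run:
```python
from meas import *
S=np.array([603.7,77,69.06])
s2=bot.snapshot("side"); plate(s2,S,"b5.png",15,60)
crop(s2,200,110,330,230,5.5,"b5s.png")
s=bot.snapshot("top");crop(s,190,110,330,230,5,"b5t.png")
t=S+RM.apply([-14-24,0,25-31]); delta(t,Rtool(.017,a15))
```

```text
375 [[-61.8 -33.5  16.5]
 [-60.8 -31.8  26.1]
 [-60.1 -30.9  27. ]
 [  0.8 -17.5  31.4]
 [ 36.6  28.8  36.7]
 [ 38.3  31.1  45.2]
 [ 64.2  33.9  59.3]]
plane [-2.90611762e-02  1.01551638e-02  3.17085244e+01]
t 10.55 pos [570.9  77.6  56.3] d_world [-2.3 -1.2 -2.8] d_tool(cur) [-3.   1.2  2.1] d_tool(target axes) [-3.   1.2  2.2] turn [-0.0024 -0.0044  0.0002] F [-0.7 -0.5 -1.1] w 0.299 q [ 0.47  0.33 -0.63  0.3  -0.39  0.85]
```

View pics/b5s.png

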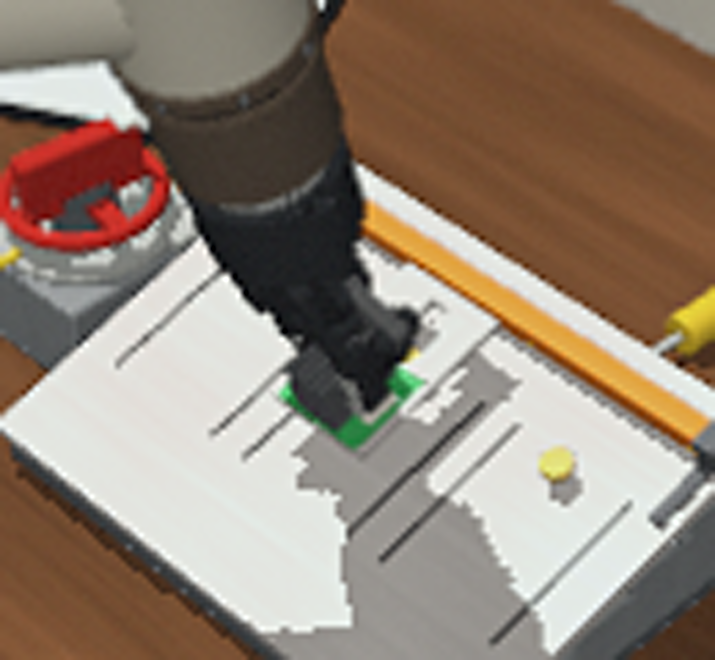

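View pics/b5t.png

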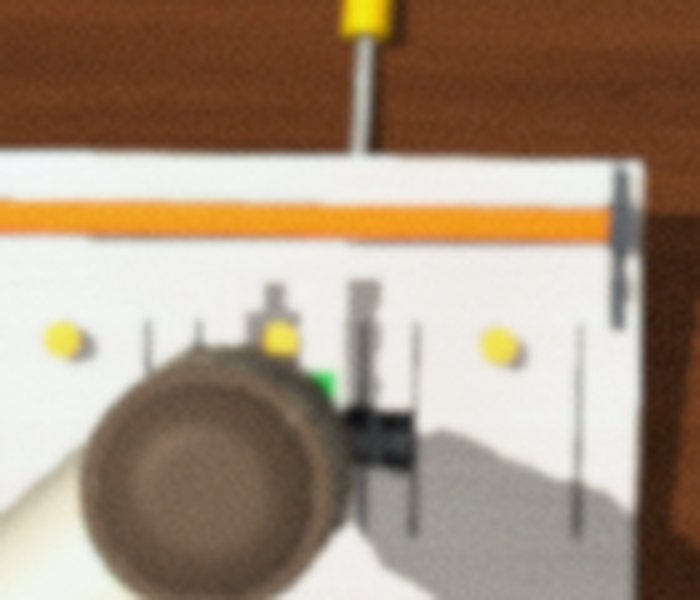

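The top crop shows the stud head at (280,340) sitting inside the keyhole's wide end, with its slot at (275,295). About 1.5 mm sideways and 3 mm downhill remain. Correcting, then lowering.

Call:
apply_moves(jaw=[15,15,15,15], linear=[[-3,1.5,3],[0,0,4],[0,0,3],[0,0,0]], turn=[[-0.002,-0.0045,0],[0,0,0],[0,0,0],[0,0,0]])

```text
t: 11.05
position: [0.5707, 0.0762, 0.0456]
tool_rot: [-0.001, 0.991, 0.009, 0.131]
ft_force: [-0.4, 0.2, -0.8]
gripper_width: 0.295
```

Run:
```python
from meas import *
S=np.array([603.7,77,69.06])
s=bot.snapshot("top");crop(s,190,110,330,230,5,"b6t.png")
s2=bot.snapshot("side"); plate(s2,S,"b6.png",8,60)
crop(s2,200,110,330,230,5.5,"b6s.png")
t=S+RM.apply([-14-24,0,0-31]); delta(t,Rtool(.017,a15))
```

```text
375 [[-64.  -39.9  11.2]
 [-62.6 -32.9  15.8]
 [-61.7 -31.9  17.9]
 [ -2.  -18.8  21.6]
 [ 34.1  26.2  32.8]
 [ 36.3  29.   49. ]
 [ 64.9  33.3  59.4]]
plane [-0.05594923  0.04211547 22.70293266]
t 11.15 pos [570.9  76.3  45.9] d_world [  4.1   0.2 -16.6] d_tool(cur) [-0.4 -0.1 17.1] d_tool(target axes) [-0.4 -0.1 17.1] turn [-0.0009 -0.001   0.0003] F [-0.7 -0.6 -1.3] w 0.288 q [ 0.47  0.34 -0.64  0.32 -0.37  0.83]
```

View pics/b6t.png

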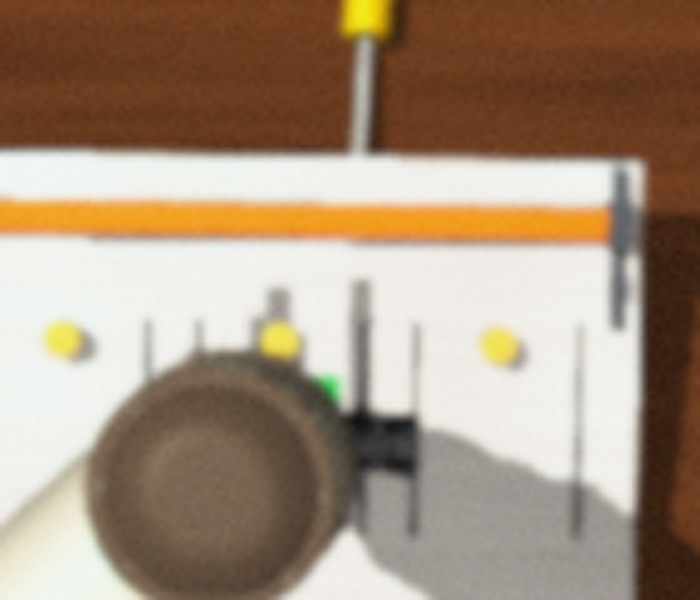

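View pics/b6s.png

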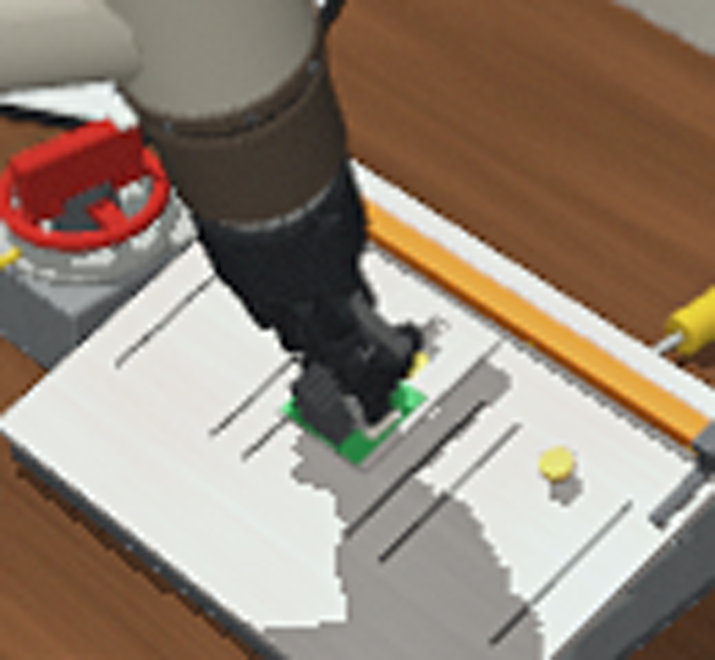

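The stud head (281,341) is in line with the slot (279,300). Lowering over the head.

Call:
apply_moves(jaw=[15,15,15,15], linear=[[-0.4,0,5],[0,0,5],[0,0,4],[0,0,0]], turn=[[0,0,0],[0,0,0],[0,0,0],[0,0,0]])

```text
t: 11.65
position: [0.5744, 0.0764, 0.0312]
tool_rot: [-0.002, 0.991, 0.009, 0.131]
ft_force: [-0.2, 0.2, -1.7]
gripper_width: 0.293
```

Run:
```python
from meas import *
S=np.array([603.7,77,69.06])
t=S+RM.apply([-14-24,0,0-31]); delta(t,Rtool(.017,a15))
s=bot.snapshot("top");crop(s,190,110,330,230,5,"b7t.png")
s2=bot.snapshot("side"); crop(s2,200,110,330,230,5.5,"b7s.png")
t=S+RM.apply([-14-24,0,0-31]); delta(t,Rtool(.017,a15))
```

```text
t 11.65 pos [574.4  76.4  31.2] d_world [ 0.6  0.1 -1.9] d_tool(cur) [ 0.1 -0.1  2. ] d_tool(target axes) [ 0.1 -0.1  2. ] turn [-0.0009 -0.0009  0.0005] F [-0.2  0.2 -1.7] w 0.293 q [ 0.46  0.37 -0.66  0.36 -0.32  0.8 ]
t 11.75 pos [574.7  76.6  31.7] d_world [ 0.3 -0.1 -2.4] d_tool(cur) [-0.3  0.1  2.4] d_tool(target axes) [-0.3  0.1  2.4] turn [-0.0012 -0.0016  0.0004] F [ 1.2 -0.4 -1.7] w 0.289 q [ 0.46  0.37 -0.66  0.36 -0.32  0.8 ]
```

View pics/b7t.png

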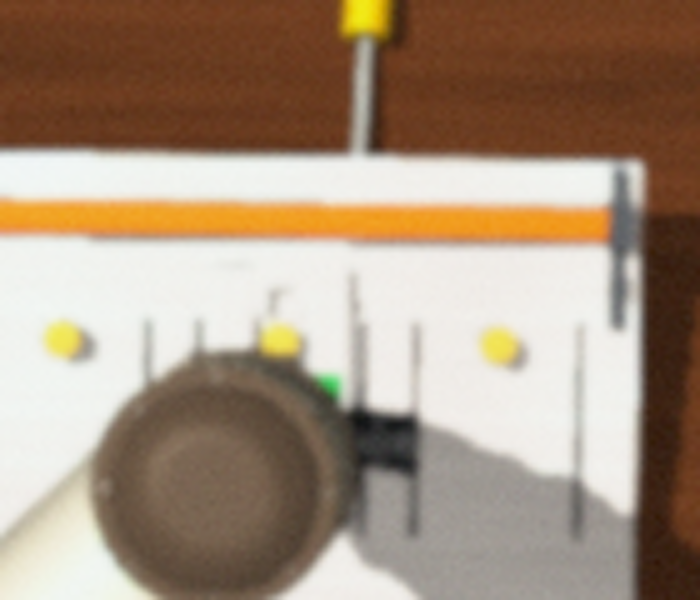

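View pics/b7s.png

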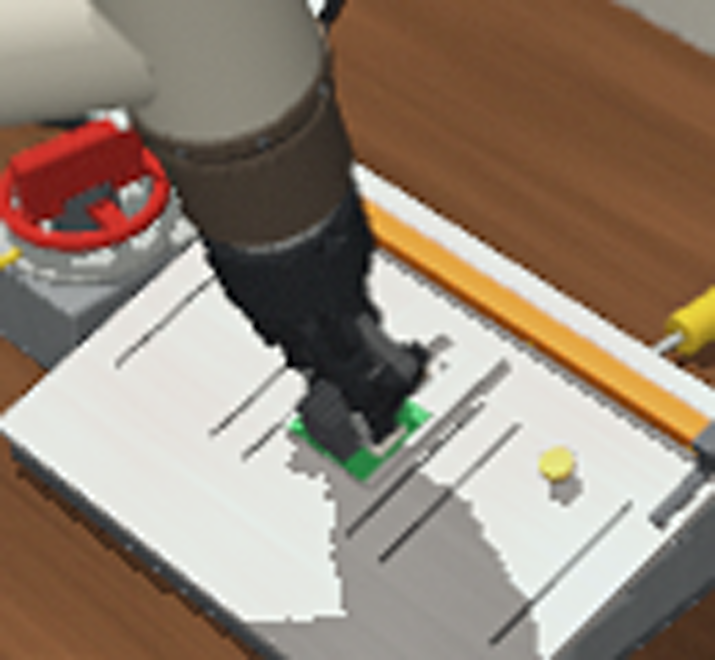

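Call:
apply_moves(jaw=[15,15,15], linear=[[0,0,2],[0,0,1],[0,0,0]], turn=[[0,0,0],[0,0,0],[0,0,0]])

```text
t: 12.12
position: [0.5758, 0.0768, 0.029]
tool_rot: [-0.002, 0.991, 0.009, 0.132]
ft_force: [-0.1, 0.2, -1.2]
gripper_width: 0.292
```

Run:
```python
from meas import *
S=np.array([603.7,77,69.06])
t=S+RM.apply([-36-24,0,0-31]); delta(t,Rtool(.017,a15))
```

```text
t 12.12 pos [575.8  76.8  29. ] d_world [-22.   -0.6  -5.4] d_tool(cur) [-22.6   0.2  -0.5] d_tool(target axes) [-22.6   0.2  -0.5] turn [-0.0016 -0.0024  0.0004] F [-0.1  0.2 -1.2] w 0.292 q [ 0.46  0.38 -0.66  0.37 -0.31  0.79]
```

Call:
apply_moves(jaw=[15,15,15,15], linear=[[-4,0,0.5],[-5,0,0],[-5,0,0],[0,0,0]], turn=[[-0.0016,-0.002,0],[0,0,0],[0,0,0],[0,0,0]])

```text
t: 12.62
position: [0.5614, 0.0766, 0.0249]
tool_rot: [-0.001, 0.991, 0.009, 0.131]
ft_force: [-0.6, -0.2, -1.3]
gripper_width: 0.296
```

Run:
```python
from meas import *
S=np.array([603.7,77,69.06])
t=S+RM.apply([-36-24,0,0-31]); delta(t,Rtool(.017,a15))
```

```text
t 12.62 pos [561.4  76.6  24.9] d_world [-7.6 -0.4 -1.3] d_tool(cur) [-7.7  0.3 -0.7] d_tool(target axes) [-7.7  0.3 -0.7] turn [-0.0001 -0.0007  0.0007] F [-0.6 -0.2 -1.3] w 0.296 q [ 0.47  0.36 -0.71  0.42 -0.28  0.73]
```

Call:
apply_moves(jaw=[15,15,15,15], linear=[[-4,0.2,0],[-3.5,0,0],[-1.5,0,0],[0,0,0]], turn=[[0,0,0],[0,0,0],[0,0,0],[0,0,0]])

```text
t: 13.12
position: [0.5547, 0.0774, 0.0238]
tool_rot: [-0.002, 0.991, 0.009, 0.133]
ft_force: [0.0, -0.2, -1.3]
gripper_width: 0.294
```

Run:
```python
from meas import *
S=np.array([603.7,77,69.06])
t=S+RM.apply([-36-24,0,0-31]); delta(t,Rtool(.017,a15))
s=bot.snapshot("top");crop(s,190,110,330,230,5,"b8t.png")
s2=bot.snapshot("side"); crop(s2,200,110,330,230,5.5,"b8s.png")
```

```text
t 13.12 pos [554.7  77.4  23.8] d_world [-1.  -1.2 -0.2] d_tool(cur) [-1.   1.2 -0.1] d_tool(target axes) [-1.   1.2 -0. ] turn [-0.0027 -0.0054  0.0001] F [ 0.  -0.2 -1.3] w 0.294 q [ 0.47  0.35 -0.75  0.47 -0.25  0.68]
```

View pics/b8t.png

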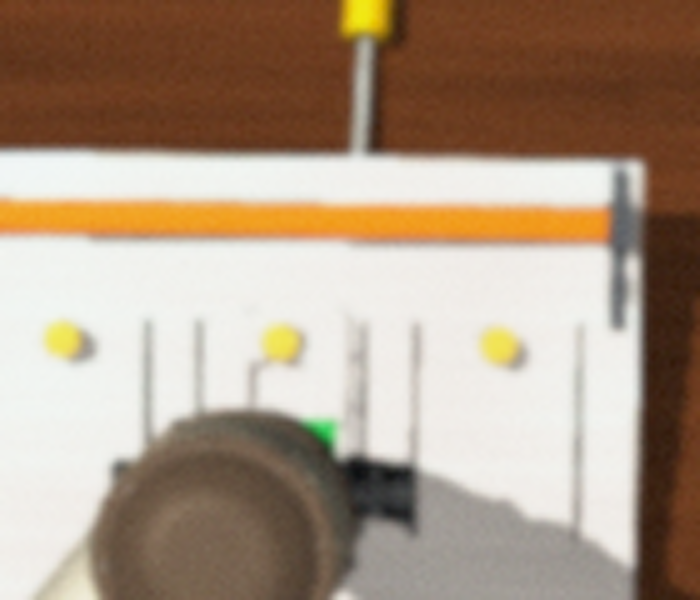

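View pics/b8s.png

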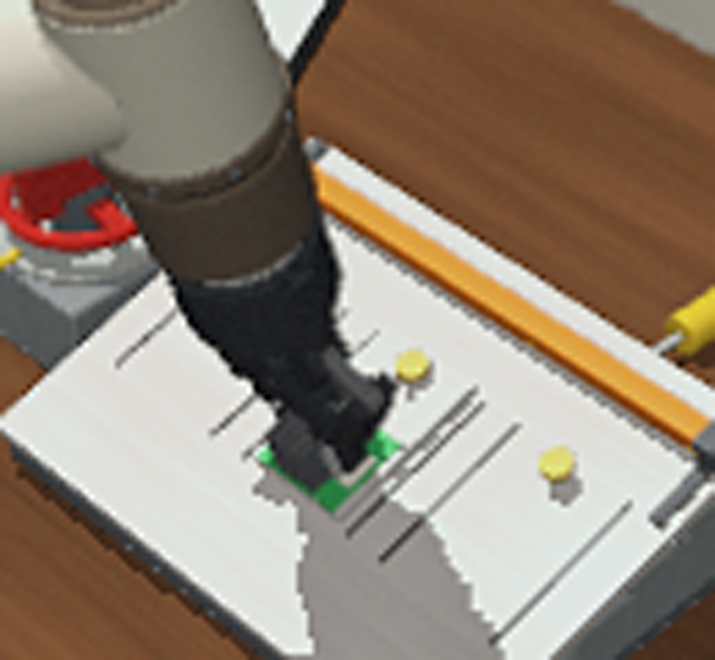

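It slid under the head with no force, and about 1 mm remains. Pushing gently until it bottoms.

Call:
apply_moves(jaw=[15,15,15], linear=[[-2,0.8,0],[-2,0,0],[0,0,0]], turn=[[-0.0027,-0.005,0],[0,0,0],[0,0,0]])

```text
t: 13.6
position: [0.5545, 0.0778, 0.0242]
tool_rot: [-0.003, 0.991, 0.008, 0.133]
ft_force: [1.4, -0.6, -1.6]
gripper_width: 0.297
```

Run:
```python
from meas import *
S=np.array([603.7,77,69.06])
t=S+RM.apply([-36-24,0,0-31]); delta(t,Rtool(.017,a15))
```

```text
t 13.6 pos [554.5  77.8  24.2] d_world [-0.7 -1.6 -0.6] d_tool(cur) [-0.9  1.6  0.4] d_tool(target axes) [-0.9  1.6  0.4] turn [-0.0026 -0.0055 -0.0018] F [ 1.4 -0.6 -1.6] w 0.297 q [ 0.47  0.35 -0.75  0.47 -0.25  0.68]
```

Call:
apply_moves(jaw=[15,15], linear=[[-3,0,0],[-4,0,0]], turn=[[0,0,0],[0,0,0]])

```text
t: 13.85
position: [0.5542, 0.079, 0.0247]
tool_rot: [-0.005, 0.99, 0.005, 0.137]
ft_force: [24.6, -10.4, -10.6]
gripper_width: 0.296
```

Run:
```python
from meas import *
S=np.array([603.7,77,69.06])
t=S+RM.apply([-36-24,0,0-31]); delta(t,Rtool(.017,a15))
s=bot.snapshot("top");crop(s,190,110,330,230,5,"b9t.png")
delta(t,Rtool(.017,a15))
```

```text
t 13.85 pos [554.2  79.   24.7] d_world [-0.4 -2.8 -1.2] d_tool(cur) [-0.7  2.8  1. ] d_tool(target axes) [-0.7  2.8  1. ] turn [-0.006  -0.0139 -0.0077] F [ 24.6 -10.4 -10.6] w 0.296 q [ 0.46  0.35 -0.77  0.51 -0.23  0.63]
t 13.9 pos [554.2  78.9  24.8] d_world [-0.4 -2.7 -1.2] d_tool(cur) [-0.7  2.7  1. ] d_tool(target axes) [-0.7  2.7  1. ] turn [-0.006  -0.0141 -0.0079] F [19.  -7.3 -8.3] w 0.294 q [ 0.46  0.35 -0.77  0.51 -0.23  0.63]
```

View pics/b9t.png

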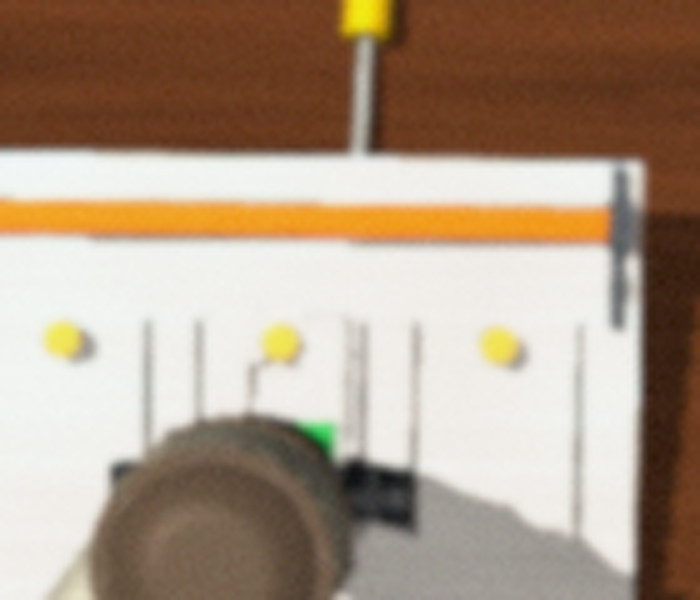

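That is a firm stop at 25 N, so it is seated. Relaxing, then releasing gently and retracting along the board normal.

Call:
apply_moves(jaw=[15,15,40,40,40,40], linear=[[0.3,1.5,1],[0,0,0],[0,0,0],[0,0,0],[0,0,0],[0,0,0]], turn=[[-0.006,-0.014,-0.008],[0,0,0],[0,0,0],[0,0,0],[0,0,0],[0,0,0]])

```text
t: 14.65
position: [0.5528, 0.0764, 0.0233]
tool_rot: [-0.0, 0.992, 0.008, 0.129]
ft_force: [-0.1, -0.5, -0.7]
gripper_width: 0.467
```

Call:
apply_moves(jaw=[45,45,45,45,45], linear=[[0,0,-10],[0,0,-20],[0,0,-40],[0,0,-40],[0,0,-40]], turn=[[0,0,0],[0,0,0],[0,0,0],[0,0,0],[0,0,0]])

```text
t: 15.28
position: [0.511, 0.0748, 0.1684]
tool_rot: [0.002, 0.992, 0.008, 0.125]
ft_force: [0.5, 0.5, -0.4]
gripper_width: 0.527
```

Run:
```python
from meas import *
o=bot.observe();print(o["position"],o["q"],o["ft_force"],o["gripper_width"])
s=bot.snapshot("top");crop(s,150,110,420,290,3,"c1t.png")
s2=bot.snapshot("side"); crop(s2,190,110,400,300,4,"c1s.png")
```

```text
[0.51098567 0.07481735 0.16844359] [ 0.54274644  0.08966458 -0.56008171  0.19756456 -0.71604765  0.90924166] [ 0.51691803  0.5275306  -0.42576575] 0.5273378337660811
```

View pics/c1t.png

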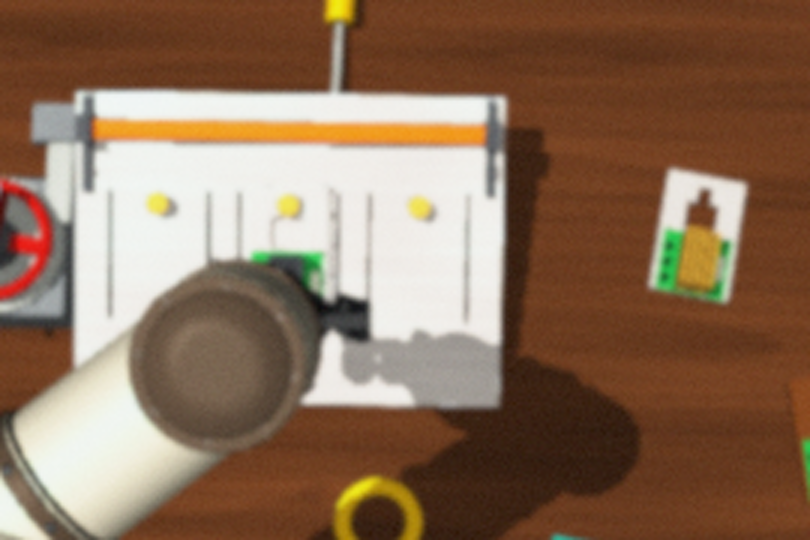

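View pics/c1s.png

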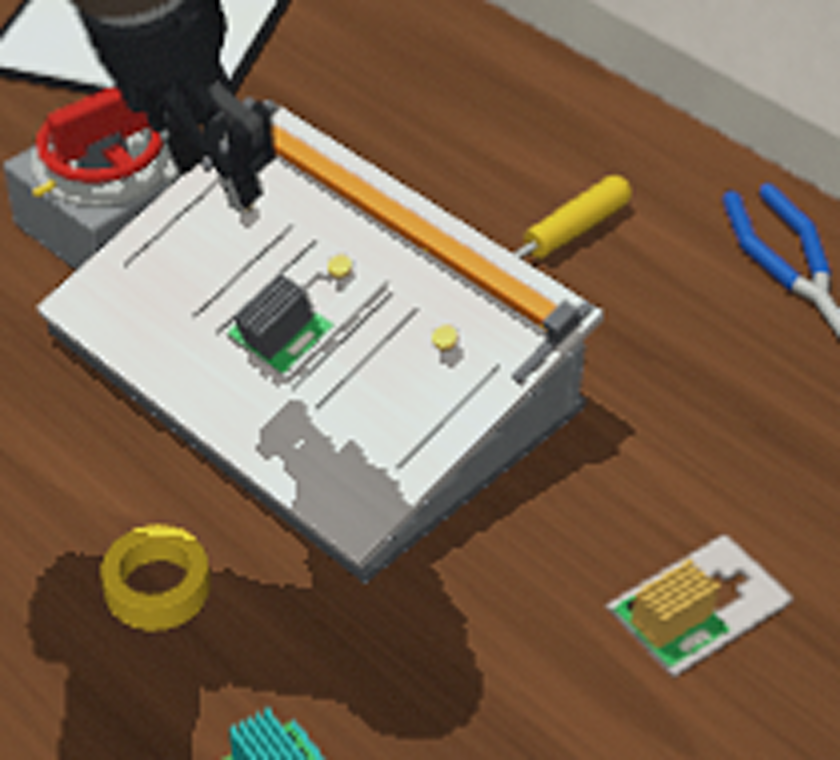

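Module A sits on the middle stud, released, with its plate under the head (side crop head at (340,265)). Now module C, which has not moved. Untilting and heading over.

Call:
apply_moves(jaw=[60,60,60], linear=[[0,0,-10],[0,0,0],[0,0,0]], turn=[[0,-0.13,0.09],[0,-0.13,0.09],[0,0,0]])

```text
t: 15.75
position: [0.5066, 0.075, 0.1798]
tool_rot: [-0.01, 0.997, -0.082, -0.007]
ft_force: [0.1, -0.0, -0.2]
gripper_width: 0.704
```

Run:
```python
from meas import *
s=bot.snapshot("top"); modules(s,{"C":(360,162,405,215)})
delta([580.5,-246.5,120],Rtool(-.171))
```

```text
C [ 605.4 -250.3   66.7  102. ] yaw -0.1722
t 15.8 pos [505.5  74.7 179.8] d_world [  75.  -321.2  -59.8] d_tool(cur) [127.  305.9  52. ] d_tool(target axes) [128.6 303.8  59.8] turn [-0.0191  0.0152  0.0078] F [ 0.1  0.5 -0. ] w 0.703 q [ 0.45  0.21 -0.27 -0.03 -1.09  0.97]
```

Call:
apply_moves(jaw=[60,60,60,60,60,60,60], linear=[[0,0,0],[20,48,0],[22,51,0],[22,51,0],[22,51,0],[22,51,0],[20,50,0]], turn=[[-0.019,0.015,0.008],[0,0,0],[0,0,0],[0,0,0],[0,0,0],[0,0,0],[0,0,0]])

```text
t: 16.68
position: [0.5764, -0.2487, 0.1776]
tool_rot: [0.004, 0.997, -0.076, 0.001]
ft_force: [0.2, 1.0, -0.9]
gripper_width: 0.7
```

Run:
```python
from meas import *
s2=bot.snapshot("side"); 
modules(s2,{"C":(340,242,390,281)})
delta([580.5,-246.5,0],Rtool(-.171))
crop(s2,300,150,430,300,4,"c2s.png")
```

```text
C [ 596.2 -270.4   19.9   90.3] yaw -0.1276
t 16.73 pos [ 577.1 -254.3  177.1] d_world [   3.4    7.8 -177.1] d_tool(cur) [  1.7 -10.  177. ] d_tool(target axes) [  2.   -8.3 177.1] turn [ 0.0099 -0.0026  0.0151] F [ 3.8 -1.8  2.7] w 0.7 q [-0.15  0.4  -0.01  0.01 -1.15  1.56]
```

View pics/c2s.png

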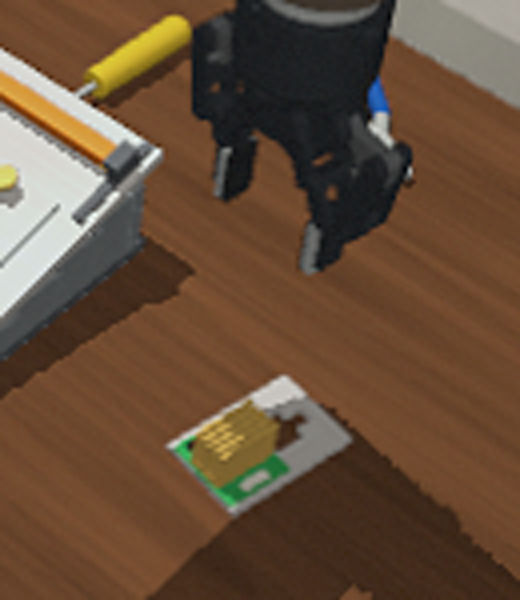

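C is unmoved and lies under the gripper. Descending.

Call:
apply_moves(jaw=[60,60,60,60,60], linear=[[2,-8.5,20],[0,0,50],[0,0,50],[0,0,37],[0,0,0]], turn=[[0.01,-0.003,0.015],[0,0,0],[0,0,0],[0,0,0],[0,0,0]])

```text
t: 17.35
position: [0.5737, -0.2409, 0.0109]
tool_rot: [-0.0, 0.996, -0.084, -0.003]
ft_force: [-0.6, -0.4, -0.2]
gripper_width: 0.704
```

Run:
```python
from meas import *
s2=bot.snapshot("side"); 
delta([580.5,-246.5,-31],Rtool(-.171))
crop(s2,300,170,430,300,5,"c3s.png")
```

```text
t 17.4 pos [ 575.5 -241.3   13. ] d_world [  5.   -5.2 -44. ] d_tool(cur) [ 5.8  4.2 44. ] d_tool(target axes) [ 5.8  4.2 44. ] turn [0.0005 0.002  0.0034] F [ 0.2 -0.4  0.6] w 0.704 q [-0.14  0.56 -0.21  0.   -0.81  1.54]
```

View pics/c3s.png

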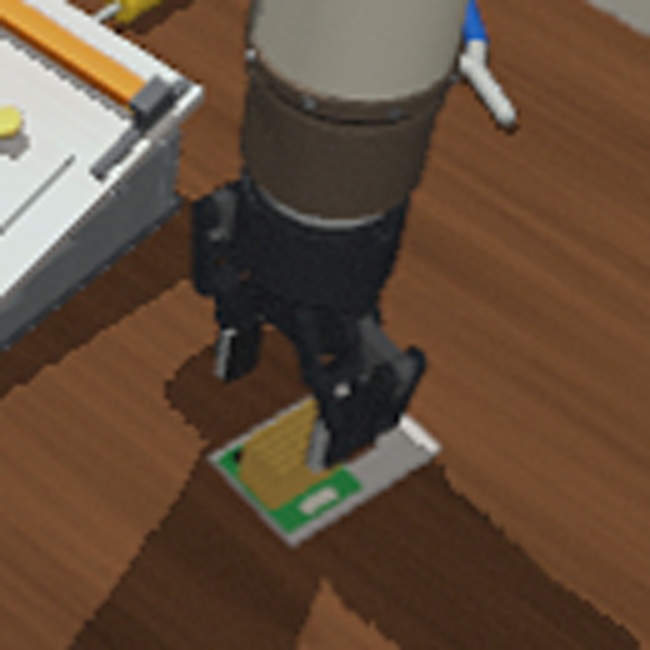

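Call:
apply_moves(jaw=[60,60,60,60,60], linear=[[5.5,4,8],[0,0,10],[0,0,10],[0,0,8],[0,0,0]], turn=[[0,0.002,0.003],[0,0,0],[0,0,0],[0,0,0],[0,0,0]])

```text
t: 18.02
position: [0.584, -0.2463, -0.0204]
tool_rot: [0.001, 0.996, -0.084, 0.005]
ft_force: [1.9, 0.5, 0.4]
gripper_width: 0.706
```

Run:
```python
from meas import *
s2=bot.snapshot("side"); 
delta([580.5,-246.5,-31],Rtool(-.171))
crop(s2,300,170,430,300,5,"c4s.png")
```

```text
t 18.07 pos [ 584.4 -246.4  -20. ] d_world [ -3.9  -0.1 -11. ] d_tool(cur) [-3.9  0.7 11. ] d_tool(target axes) [-3.8  0.7 11. ] turn [ 0.0011 -0.0103  0.0022] F [0.2 0.4 0.5] w 0.702 q [-0.14  0.61 -0.21  0.   -0.74  1.54]
```

View pics/c4s.png

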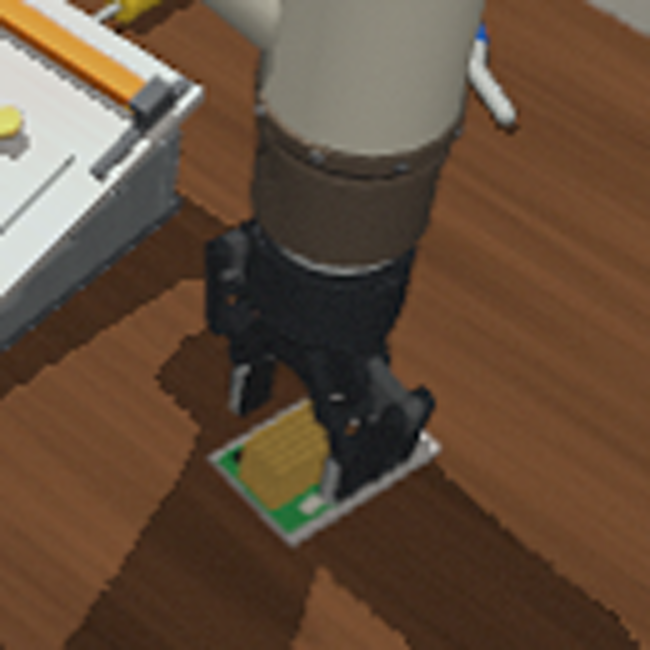

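Call:
apply_moves(jaw=[60,60,60], linear=[[-3.8,0.5,5],[0,0,5],[0,0,0]], turn=[[0,-0.01,0.002],[0,0,0],[0,0,0]])

```text
t: 18.45
position: [0.5806, -0.2465, -0.0302]
tool_rot: [0.001, 0.996, -0.085, 0.0]
ft_force: [0.2, 0.0, 0.0]
gripper_width: 0.7
```

Run:
```python
from meas import *
s2=bot.snapshot("side"); 
delta([580.5,-246.5,-31],Rtool(-.171))
crop(s2,300,170,430,300,5,"c5s.png")
```

```text
t 18.5 pos [ 580.9 -246.5  -30. ] d_world [-0.4  0.  -1. ] d_tool(cur) [-0.4  0.   1. ] d_tool(target axes) [-0.3  0.   1. ] turn [ 0.0012 -0.001  -0.    ] F [0.7 1.3 0.2] w 0.701 q [-0.14  0.62 -0.22  0.   -0.73  1.54]
```

View pics/c5s.png

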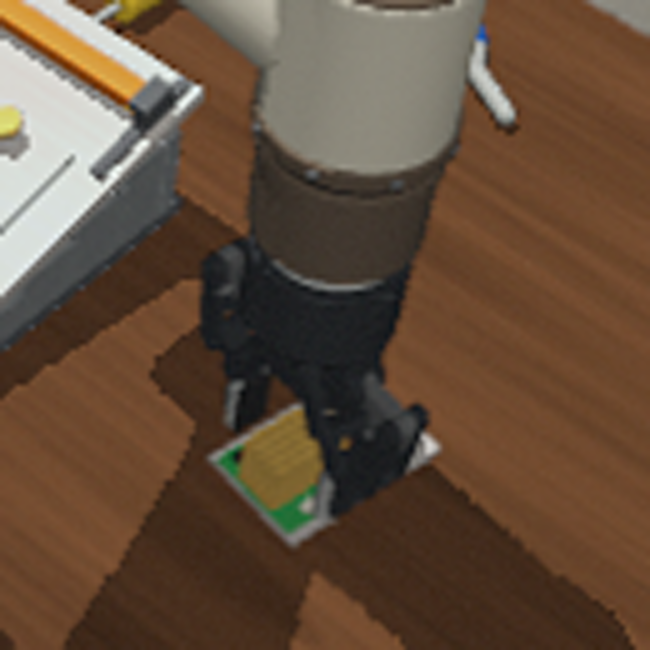

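Call:
apply_moves(jaw=[15,15,15,15,15,15,15,15,15,15,15,15], linear=[[0,0,0.5],[0,0,0],[0,0,0],[0,0,0],[0,0,0],[0,0,0],[0,0,-10],[0,0,-30],[0,0,-45],[0,0,-45],[0,0,-45],[0,0,0]], turn=[[0,0,0],[0,0,0],[0,0,0],[0,0,0],[0,0,0],[0,0,0],[0,0,0],[0,0,0],[0,0,0],[0,0,0],[0,0,0],[0,0,0]])

```text
t: 20.0
position: [0.5782, -0.2456, 0.1493]
tool_rot: [-0.0, 0.996, -0.086, -0.003]
ft_force: [0.5, 0.0, -2.8]
gripper_width: 0.297
```

Run:
```python
from meas import *
s2=bot.snapshot("side"); 
S0=np.array([603.7+1.7,77-100,69.06]); print(S0)
t=S0+RM.apply([-14-24,0,110-31]); delta(t,Rtool(.017,a15))
delta(t,Rtool(.017,0))
crop(s2,280,100,430,280,4,"c6s.png")
```

```text
[605.4  -23.    69.06]
t 20.05 pos [ 576.3 -244.8  146.4] d_world [-28.  220.8 -10.8] d_tool(cur) [ -65.5 -212.7   11.9] d_tool(target axes) [ -26.2 -221.3    4.2] turn [ 0.0226  0.2723 -0.1892] F [-0.3  0.6 -3.8] w 0.294 q [-0.14  0.43 -0.05 -0.   -1.11  1.54]
t 20.05 pos [ 576.3 -244.8  146.4] d_world [-28.  220.8 -10.8] d_tool(cur) [ -65.5 -212.7   11.9] d_tool(target axes) [ -24.3 -221.3   10.8] turn [-0.0023  0.0113 -0.1899] F [-0.3  0.6 -3.8] w 0.294 q [-0.14  0.43 -0.05 -0.   -1.11  1.54]
```

View pics/c6s.png

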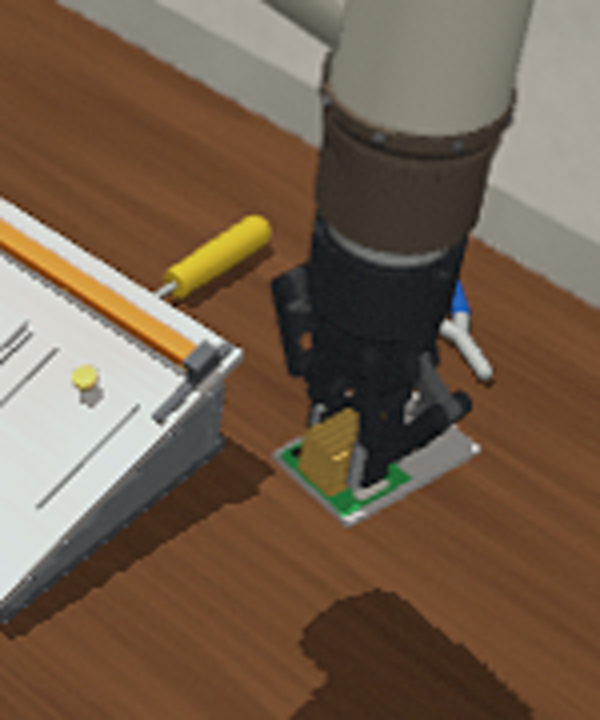

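Call:
apply_moves(jaw=[15,15,15,15,15,15,15,15,15], linear=[[0,0,0],[0,0,0],[-6,-53,0],[-6,-55,0],[-6,-55,0],[-6,-55,0],[0,0,0],[0,0,0],[0,0,0]], turn=[[0,0.006,-0.095],[0,0.006,-0.095],[0,0,0],[0,0,0],[0,0,0],[0,0,0],[0,0.13,0],[0,0.13,0],[0,0,0]])

```text
t: 21.18
position: [0.5308, -0.0204, 0.1267]
tool_rot: [-0.004, 0.994, 0.009, 0.113]
ft_force: [-0.4, -0.8, -2.1]
gripper_width: 0.297
```

Run:
```python
from meas import *
s2=bot.snapshot("side"); 
S0=np.array([605.4,-23,69.06])
t=S0+RM.apply([-14-24,0,40-31]); delta(t,Rtool(.017,a15))
plate(s2,S0,"d1.png",30,150,60)
t=S0+RM.apply([-14-24,0,40-31]); delta(t,Rtool(.017,a15))
crop(s2,180,90,370,260,4,"d1s.png")
```

```text
t 21.23 pos [533.4 -20.  127.8] d_world [ 33.   -3.7 -59.9] d_tool(cur) [18.4  4.7 65.8] d_tool(target axes) [16.3  4.2 66.4] turn [-0.0064  0.0321 -0.0006] F [-0.3 -0.5 -2.3] w 0.293 q [ 0.3   0.18 -0.53  0.1  -0.64  1.21]
417 [[-81.5 -30.5  99.2]
 [-80.5 -29.1 103.3]
 [-79.1 -28.3 103.8]
 [-22.1 -16.1 107.9]
 [ 16.6  30.3 114.5]
 [ 18.4  33.  130.7]
 [ 20.5  37.1 149.9]]
plane [-7.53762004e-02  2.31489878e-02  1.07220342e+02]
t 21.23 pos [533.4 -20.  127.8] d_world [ 33.   -3.7 -59.9] d_tool(cur) [18.4  4.7 65.8] d_tool(target axes) [16.3  4.2 66.4] turn [-0.0064  0.0321 -0.0006] F [-0.3 -0.5 -2.3] w 0.293 q [ 0.3   0.18 -0.53  0.1  -0.64  1.21]
```

View pics/d1.png

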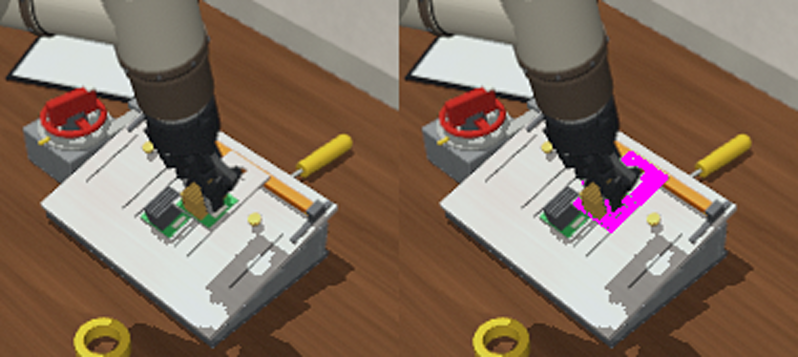

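Again the plate measurement and computed target agree. Lowering to hover.

Call:
apply_moves(jaw=[15,15,15,15,15], linear=[[0,0,0],[16,4,20],[0,0,25],[0,0,20],[0,0,0]], turn=[[-0.006,0.032,-0.001],[0,0,0],[0,0,0],[0,0,0],[0,0,0]])

```text
t: 21.85
position: [0.5694, -0.0242, 0.0652]
tool_rot: [-0.0, 0.992, 0.008, 0.128]
ft_force: [-0.5, 0.0, -2.8]
gripper_width: 0.291
```

Run:
```python
from meas import *
s2=bot.snapshot("side"); 
S0=np.array([605.4,-23,69.06])
plate(s2,S0,"d2.png",25,70,45)
t=S0+RM.apply([-14-24,0,25-31]); delta(t,Rtool(.017,a15))
```

```text
395 [[-60.6 -33.8  31.6]
 [-59.7 -32.9  35.3]
 [-58.3 -32.4  35.8]
 [  4.4 -19.3  39.9]
 [ 37.2  26.4  44.1]
 [ 39.   30.5  49.9]
 [ 41.1  33.5  69.9]]
plane [-3.02997227e-02 -6.29008919e-03  3.99788770e+01]
t 21.9 pos [570.  -24.   66.2] d_world [  0.3   0.4 -12.8] d_tool(cur) [-3.  -0.4 12.5] d_tool(target axes) [-3.  -0.4 12.4] turn [ 0.0012  0.0028 -0.0014] F [-0.1  0.7 -3.1] w 0.293 q [ 0.28  0.31 -0.57  0.16 -0.45  1.17]
```

Call:
apply_moves(jaw=[15,15,15,15], linear=[[-3.3,-0.3,6],[0,0,6],[0,0,5],[0,0,0]], turn=[[0.001,0.003,-0.001],[0,0,0],[0,0,0],[0,0,0]])

```text
t: 22.4
position: [0.5725, -0.0234, 0.05]
tool_rot: [-0.001, 0.991, 0.008, 0.132]
ft_force: [-0.3, 0.4, -1.8]
gripper_width: 0.297
```

Run:
```python
from meas import *
s=bot.snapshot("top");crop(s,190,110,330,230,5,"d3t.png")
s2=bot.snapshot("side"); 
S0=np.array([605.4,-23,69.06])
plate(s2,S0,"d3.png",15,50,45)
t=S0+RM.apply([-14-24,0,0-31]); delta(t,Rtool(.017,a15))
crop(s2,220,120,350,240,5.5,"d3s.png")
```

```text
399 [[-61.8 -33.8  15.9]
 [-60.4 -32.8  18.8]
 [-59.8 -32.   20. ]
 [  6.2 -19.1  24.8]
 [ 37.5  26.7  29.1]
 [ 38.6  30.1  33.6]
 [ 64.3  34.   49.7]]
plane [-2.23733590e-02  1.17797998e-02  2.49603825e+01]
t 22.5 pos [572.9 -23.3  50.4] d_world [  3.8  -0.2 -21.2] d_tool(cur) [-1.9  0.2 21.4] d_tool(target axes) [-1.8  0.2 21.4] turn [-0.0007 -0.0046 -0.0005] F [ 0.7 -0.3 -2.4] w 0.293 q [ 0.28  0.33 -0.6   0.18 -0.39  1.15]
```

View pics/d3t.png

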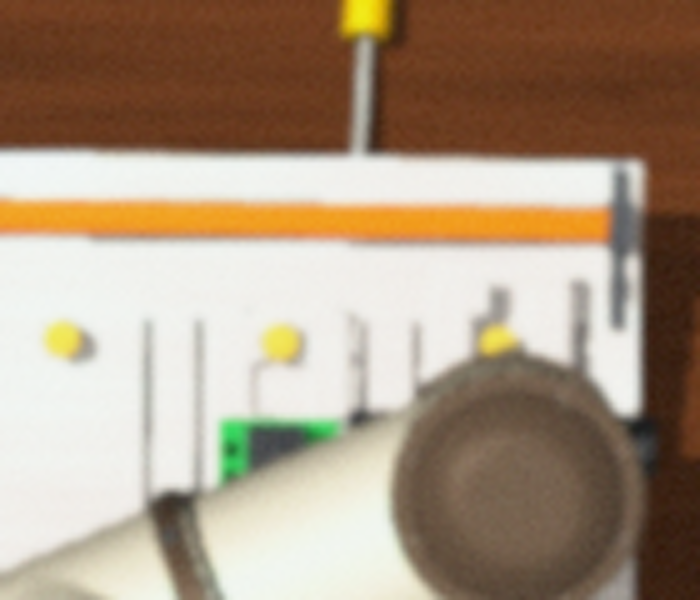

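View pics/d3s.png

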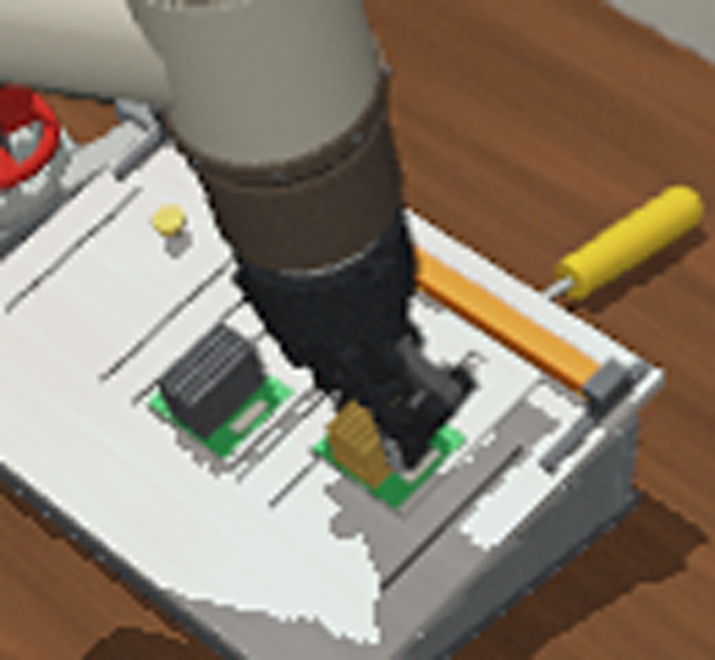

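The top crop shows stud 0's head (499,342) in line with the slot (499,300). A small downhill correction, then lower over the head.

Call:
apply_moves(jaw=[15,15,15,15,15], linear=[[-1.8,0.2,4],[0,0,5],[0,0,5],[0,0,4],[0,0,0]], turn=[[0,-0.0045,0],[0,0,0],[0,0,0],[0,0,0],[0,0,0]])

```text
t: 23.12
position: [0.5762, -0.0234, 0.0315]
tool_rot: [-0.002, 0.991, 0.008, 0.131]
ft_force: [0.5, 0.4, -2.8]
gripper_width: 0.292
```

Run:
```python
from meas import *
S0=np.array([605.4,-23,69.06])
t=S0+RM.apply([-14-24,0,0-31]); delta(t,Rtool(.017,a15))
s=bot.snapshot("top");crop(s,190,110,330,230,5,"d4t.png")
s2=bot.snapshot("side"); crop(s2,220,120,350,240,5.5,"d4s.png")
delta(t,Rtool(.017,a15))
```

```text
t 23.12 pos [576.2 -23.4  31.5] d_world [ 0.5 -0.1 -2.3] d_tool(cur) [-0.1  0.1  2.3] d_tool(target axes) [-0.1  0.1  2.3] turn [-0.0008 -0.0001 -0.0003] F [ 0.5  0.4 -2.8] w 0.292 q [ 0.27  0.37 -0.61  0.19 -0.35  1.14]
t 23.23 pos [576.5 -23.3  32. ] d_world [ 0.2 -0.2 -2.7] d_tool(cur) [-0.5  0.2  2.7] d_tool(target axes) [-0.5  0.2  2.7] turn [-0.001  -0.001  -0.0003] F [ 0.5  0.5 -2.9] w 0.295 q [ 0.27  0.37 -0.61  0.19 -0.35  1.14]
```

View pics/d4t.png

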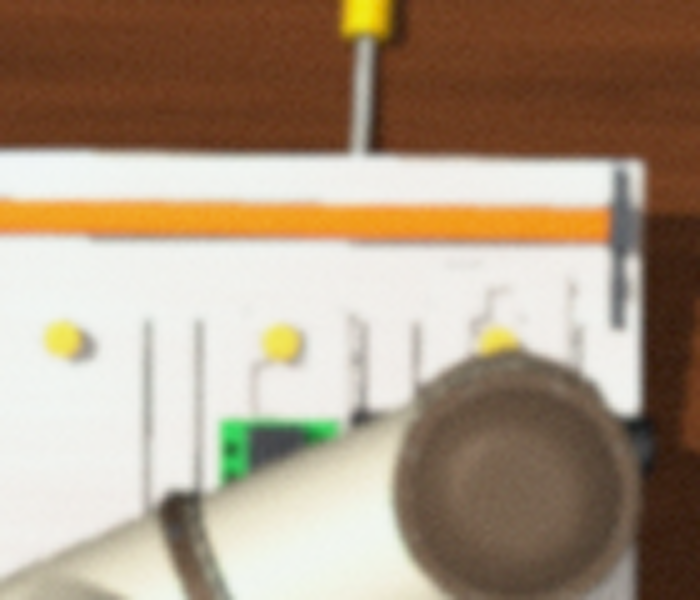

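View pics/d4s.png

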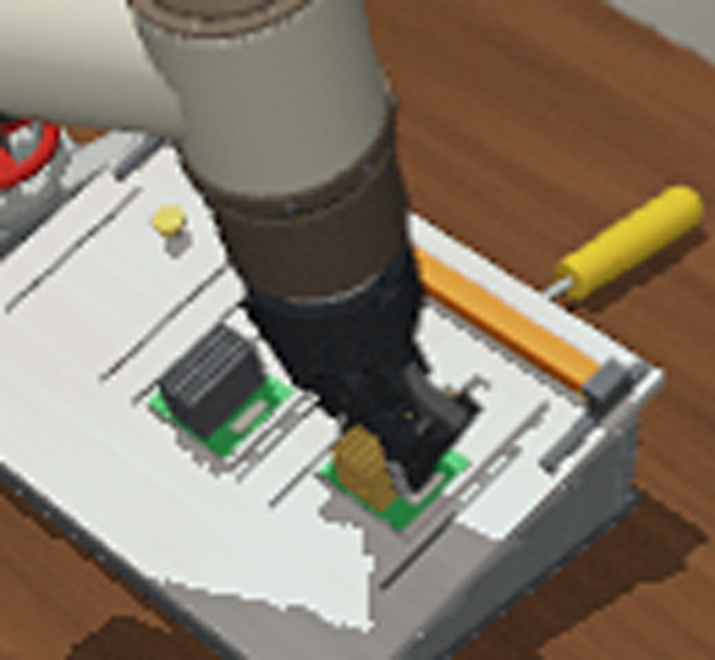

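Plate is over the head without force. Final lowering, then slide.

Call:
apply_moves(jaw=[15,15,15,15,15,15,15], linear=[[0,0,2],[0,0,1],[0,0,0],[-4,0,0.3],[-5,0,0],[-5,0,0],[0,0,0]], turn=[[0,0,0],[0,0,0],[0,0,0],[0,0,0],[0,0,0],[0,0,0],[0,0,0]])

```text
t: 24.1
position: [0.564, -0.023, 0.0266]
tool_rot: [-0.002, 0.991, 0.009, 0.133]
ft_force: [-1.3, 0.7, -1.6]
gripper_width: 0.292
```

Run:
```python
from meas import *
S0=np.array([605.4,-23,69.06])
t=S0+RM.apply([-36-24,0,0-31]); delta(t,Rtool(.017,a15))
```

```text
t 24.1 pos [564.  -23.   26.6] d_world [-8.5 -0.8 -3. ] d_tool(cur) [-9.   0.7  0.6] d_tool(target axes) [-9.   0.7  0.7] turn [-0.0018 -0.0045  0.0005] F [-1.3  0.7 -1.6] w 0.292 q [ 0.28  0.36 -0.66  0.23 -0.3   1.1 ]
```

Call:
apply_moves(jaw=[15,15,15,15,15], linear=[[-4,0.5,0.4],[-4,0,0],[-1.5,0,0],[-3,0,0],[-3.5,0,0]], turn=[[-0.002,-0.0045,0],[0,0,0],[0,0,0],[0,0,0],[0,0,0]])

```text
t: 24.72
position: [0.555, -0.0219, 0.0247]
tool_rot: [-0.003, 0.991, 0.009, 0.137]
ft_force: [10.8, -4.8, -4.8]
gripper_width: 0.292
```

Run:
```python
from meas import *
S0=np.array([605.4,-23,69.06])
t=S0+RM.apply([-36-24,0,0-31]); delta(t,Rtool(.017,a15))
s=bot.snapshot("top");crop(s,190,110,330,230,5,"d5t.png")
s2=bot.snapshot("side"); crop(s2,220,120,350,240,5.5,"d5s.png")
```

```text
t 24.73 pos [555.  -21.9  24.7] d_world [ 0.5 -1.9 -1.1] d_tool(cur) [0.1 2.  1.2] d_tool(target axes) [0.1 2.  1.2] turn [-0.004  -0.0134  0.0006] F [10.8 -4.8 -4.8] w 0.292 q [ 0.29  0.35 -0.7   0.26 -0.26  1.06]
```

View pics/d5t.png

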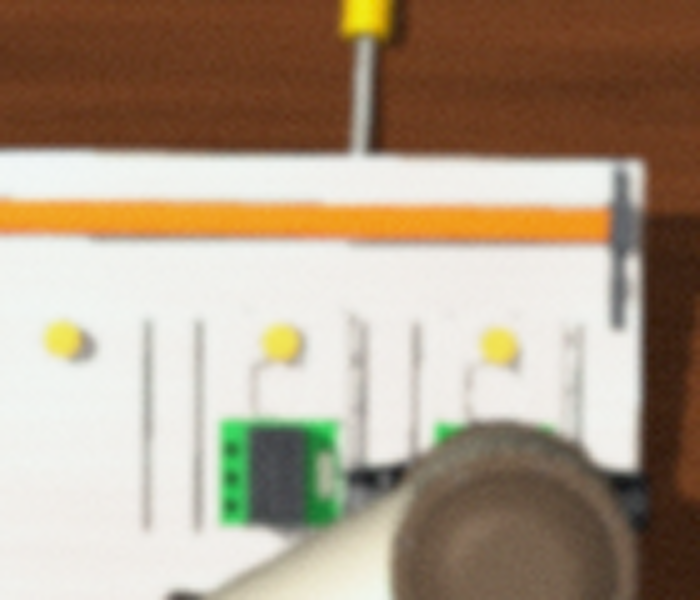

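View pics/d5s.png

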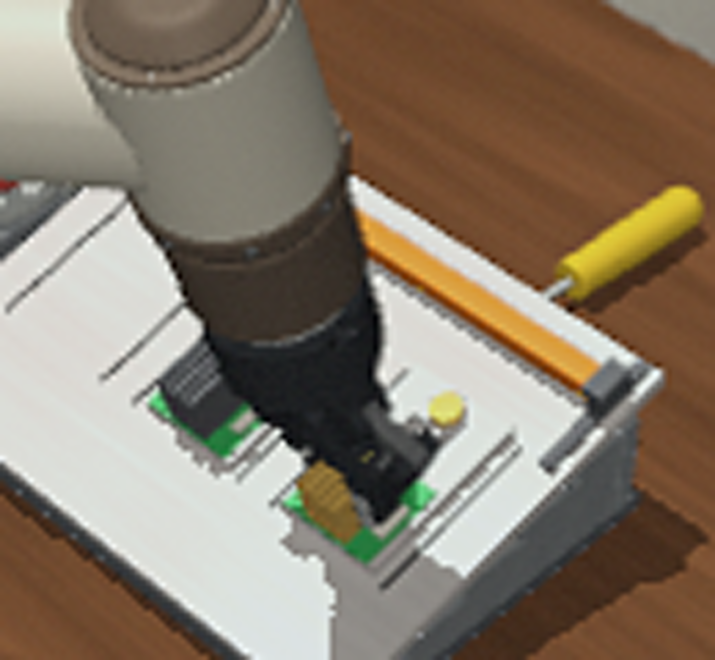

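Call:
apply_moves(jaw=[15,15], linear=[[-3,0,0],[-4,0,0]], turn=[[0,0,0],[0,0,0]])

```text
t: 25.08
position: [0.5554, -0.0212, 0.025]
tool_rot: [-0.005, 0.99, 0.007, 0.143]
ft_force: [15.4, -8.8, -9.9]
gripper_width: 0.298
```

Run:
```python
from meas import *
S0=np.array([605.4,-23,69.06])
t=S0+RM.apply([-36-24,0,0-31]); delta(t,Rtool(.017,a15))
```

```text
t 25.07 pos [555.4 -21.2  25. ] d_world [ 0.1 -2.7 -1.4] d_tool(cur) [-0.3  2.7  1.3] d_tool(target axes) [-0.3  2.7  1.3] turn [-0.0074 -0.0252 -0.0033] F [15.4 -8.8 -9.9] w 0.298 q [ 0.28  0.34 -0.72  0.29 -0.24  1.03]
```

Position holds against 15–20 N, so it is seated. Relaxing, releasing and retracting.

Call:
apply_moves(jaw=[15,15,40,40,40,40,45,45,45,45,45], linear=[[0.3,1.5,1],[0,0,0],[0,0,0],[0,0,0],[0,0,0],[0,0,0],[0,0,-10],[0,0,-20],[0,0,-40],[0,0,-40],[0,0,-40]], turn=[[-0.007,-0.022,-0.003],[0,0,0],[0,0,0],[0,0,0],[0,0,0],[0,0,0],[0,0,0],[0,0,0],[0,0,0],[0,0,0],[0,0,0]])

```text
t: 26.45
position: [0.5128, -0.0239, 0.1721]
tool_rot: [-0.001, 0.992, 0.008, 0.129]
ft_force: [0.3, 0.2, 0.7]
gripper_width: 0.526
```

Run:
```python
from meas import *
o=bot.observe();print(o["position"],o["q"],o["ft_force"],o["gripper_width"])
s=bot.snapshot("top");crop(s,150,110,420,290,3,"e1t.png")
s2=bot.snapshot("side"); crop(s2,190,110,350,260,5,"e1s.png")
delta(o["position"]*1000,Rtool(.017,0))
```

```text
[ 0.51282904 -0.02390729  0.17208523] [ 0.32052016  0.0748149  -0.53954435  0.11684562 -0.71319572  1.18731656] [0.25805558 0.22672776 0.66961105] 0.5261511965162005
t 26.55 pos [515.8 -23.2 176.3] d_world [-3.  -0.7 -4.2] d_tool(cur) [-4.   0.7  3.3] d_tool(target axes) [-3.   0.7  4.2] turn [-2.200e-03 -2.685e-01 -2.000e-04] F [0.8 0.  0.1] w 0.53 q [ 0.32  0.07 -0.54  0.12 -0.71  1.19]
```

View pics/e1s.png

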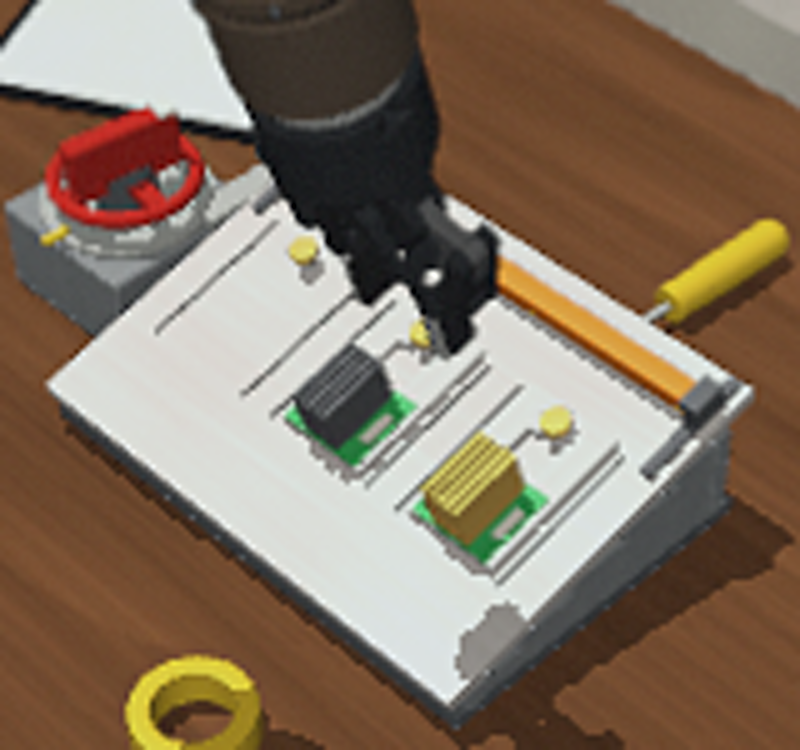

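Both modules sit on their studs. I'll move aside for a clear top view to verify seating and measure the wheel.

Call:
apply_moves(jaw=[60,60,60,60,60,60,60], linear=[[0,0,0],[0,0,0],[-20,50,0],[-20,50,0],[-20,50,0],[-20,50,0],[0,0,0]], turn=[[0,-0.134,0],[0,-0.134,0],[0,0,0],[0,0,0],[0,0,0],[0,0,0],[0,0,0]])

```text
t: 27.42
position: [0.4347, -0.2285, 0.1748]
tool_rot: [-0.004, 1.0, 0.011, -0.005]
ft_force: [0.0, 0.2, 0.1]
gripper_width: 0.702
```

Run:
```python
from meas import *
s=bot.snapshot("top");crop(s,110,120,330,260,3.6,"e2t.png"); np.save("e2top.npy",s["frame"])
hsv=cv2.cvtColor(s["frame"],cv2.COLOR_BGR2HSV)
def cc(m,lo,hi):
    k,l,st,c=cv2.connectedComponentsWithStats(m.astype(np.uint8))
    return [(c[i],st[i],(l==i)) for i in range(1,k) if lo<st[i,4]<hi]
win=np.zeros(hsv.shape[:2],bool);win[120:260,110:330]=1
red=win&((hsv[...,0]<8)|(hsv[...,0]>172))&(hsv[...,1]>150)&(hsv[...,2]>80)
for c,st,l in cc(red,100,5000):
    print("red",c,st); ys,xs=np.nonzero(l); print((cv2.minEnclosingCircle(np.c_[xs,ys].astype(np.float32))))
yel=win&(hsv[...,0]>18)&(hsv[...,0]<35)&(hsv[...,1]>110)&(hsv[...,2]>120)
for c,st,l in cc(yel,8,300): print("yel",c,st[4],plane(s,[c],.0825)[0]*1000,plane(s,[c],.07)[0]*1000)
gr=win&(hsv[...,0]>45)&(hsv[...,0]<80)&(hsv[...,1]>100)
for c,st,l in cc(gr,8,3000): print("green",c,st)
crop(s,225,165,305,230,9,"e2z.png")
```

```text
red [145.13547486 190.82960894] [125 170  42  40 716]
((145.7342071533203, 188.56690979003906), 21.0165958404541)
yel [192.36363636 152.        ] 11 [659.1204363  203.55243209  82.5       ] [662.71092429 205.71208682  70.        ]
yel [207.09375 152.375  ] 32 [659.22573705 169.480446    82.5       ] [662.81731921 171.28606479  70.        ]
yel [226.91666667 152.5       ] 12 [660.29193324 123.72053991  82.5       ] [663.89459405 125.05067566  70.        ]
yel [202.5 177.5] 30 [599.36803459 176.68649177  82.5       ] [602.33764601 178.5669873   70.        ]
yel [246.         178.26470588] 34 [600.55330949  77.16825073  82.5       ] [603.53523689  78.01466993  70.        ]
yel [288.33333333 177.33333333] 12 [605.68815542 -19.53683157  82.5       ] [608.7234381  -19.69525766  70.        ]
yel [146.46428571 214.78571429] 28 [509.17568213 298.59252774  82.5       ] [511.20812087 301.73972719  70.        ]
green [236.70689655 203.63793103] [234 194   8  21 116]
green [252.96341463 204.20731707] [250 194   7  21  82]
green [279.69230769 203.69230769] [277 195   7  20  91]
```

View pics/e2t.png

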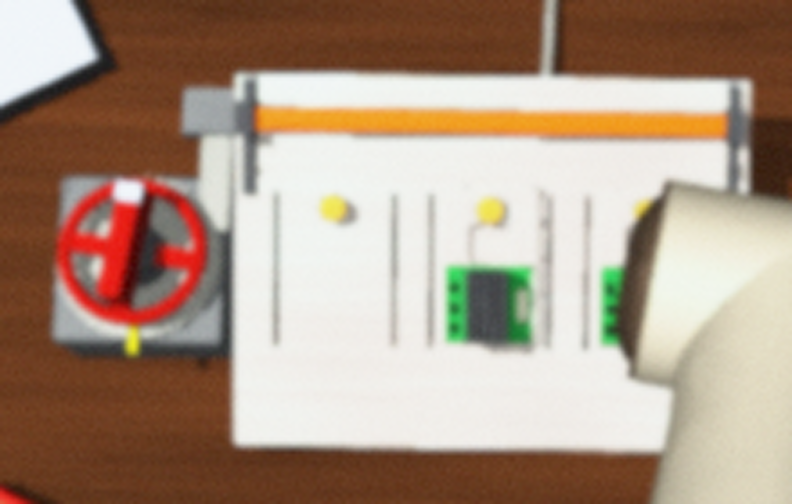

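View pics/e2z.png

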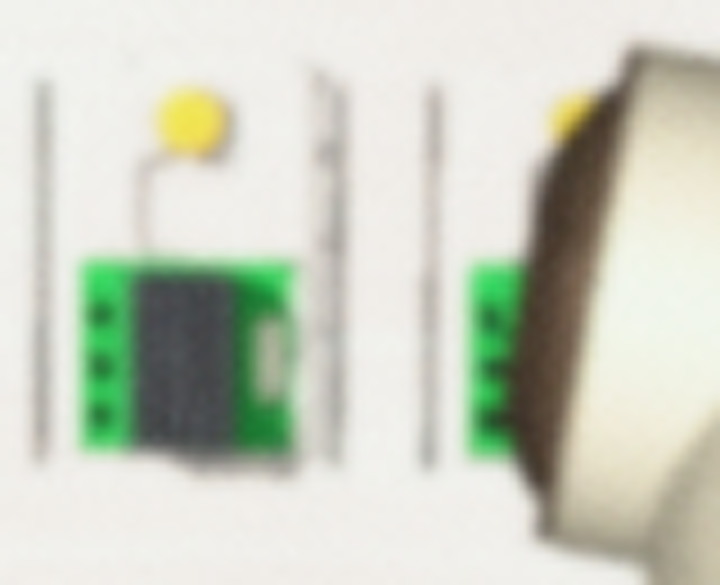

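Run:
```python
from meas import *
s=bot.snapshot("top")
S=np.array([603.7,77.5,69.06])
for pt in [(-86,-32,5),(-86,32,5),(14,0,5),(-86,0,5),(-9,13,5),(0,0,12.5),(-84,20,2)]:
    p=proj(s,(S+RM.apply(pt))/1000)[0]; print(pt,p.round(1),((p-[225,165])*9).round(0))
# bar line lower edge baseline: orange centroid
hsv=cv2.cvtColor(s["frame"],cv2.COLOR_BGR2HSV)
m=(hsv[...,0]>8)&(hsv[...,0]<20)&(hsv[...,1]>170)&(hsv[...,2]>150); m[:,:170]=0;m[:120]=0;m[:,330:]=0;m[200:]=0
ys,xs=np.nonzero(m);print("bar",xs.min(),xs.max(),ys.mean(),m.sum())
# wheel: rim, grip bar via depth
C=cloud(s); w=C[165:225,118:178].reshape(-1,3)
g=w[(w[:,2]>108)&(w[:,2]<130)]; print("grip top pts",len(g),g.mean(0)); 
(c,sz,a)=cv2.minAreaRect(g[:,:2].astype(np.float32));print(c,sz,a)
```

```text
(-86, -32, 5) [259.6 215.7] [312. 456.]
(-86, 32, 5) [232.  215.4] [ 63. 453.]
(14, 0, 5) [246.2 172.3] [191.  65.]
(-86, 0, 5) [245.8 215.5] [187. 455.]
(-9, 13, 5) [240.4 182.2] [139. 155.]
(0, 0, 12.5) [245.9 178.4] [188. 121.]
(-84, 20, 2) [237.3 214.4] [110. 445.]
bar 181 311 153.71130952380952 672
grip top pts 284 [566.01595269 301.4797345  118.92122461]
(566.3558349609375, 302.8192138671875) (18.367218017578125, 73.06011199951172) 82.39077758789062
```

Module A's keyhole corner is at (140,158) against a predicted (139,155) for fully seated. C looks the same, though it is partly hidden here. The wheel's grip bar centre is at about (566,302), yaw −0.13, with its white mark at +x and the yellow pointer at (146,215). Moving over the wheel.

Call:
apply_moves(jaw=[60,60,60,60,60,60,60,60,60,60,60,60], linear=[[13,-53,-3],[13,-53,-3],[13,-53,-3],[13,-53,-3],[13,-53,-3],[13,-53,0],[13,-53,0],[13,-53,0],[13,-53,0],[13,-53,0],[0,0,0],[0,0,0]], turn=[[0,0,0],[0,0,0],[0,0,0],[0,0,0],[0,0,0],[0,0,0],[0,0,0],[0,0,0],[0,0,0],[0,0,0],[0,0,0.15],[0,0,0]])

```text
t: 29.02
position: [0.5461, 0.3437, 0.1931]
tool_rot: [-0.005, 0.999, -0.05, -0.005]
ft_force: [-0.4, -0.3, -0.1]
gripper_width: 0.703
```

Run:
```python
from meas import *
delta([566.3,301.5,100],Rtool(-.133))
s=bot.snapshot("top");crop(s,110,120,330,260,3.6,"f1t.png");crop(s,225,165,325,230,7,"f1z.png")
s2=bot.snapshot("side");crop(s2,150,60,310,200,5,"f1s.png")
S=np.array([605.4,-22.2,69.06])
for pt in [(-9,13,5),(0,0,12.5)]:
    p=proj(s,(S+RM.apply(pt))/1000)[0]; print(pt,p.round(1),((p-[225,165])*7).round(0))
```

```text
t 29.02 pos [546.1 343.7 193.1] d_world [ 20.2 -42.2 -93.1] d_tool(cur) [25.3 40.9 92.5] d_tool(target axes) [25.6 39.2 93.1] turn [-0.0099  0.0107  0.0325] F [-0.4 -0.3 -0.1] w 0.703 q [ 0.8   0.42  0.07 -0.02 -1.22  0.67]
(-9, 13, 5) [283.7 182.7] [411. 124.]
(0, 0, 12.5) [289.5 179. ] [451.  98.]
```

View pics/f1z.png

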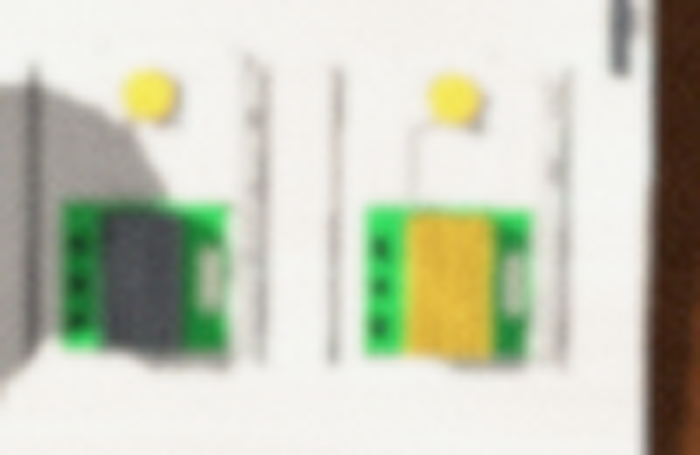

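View pics/f1s.png

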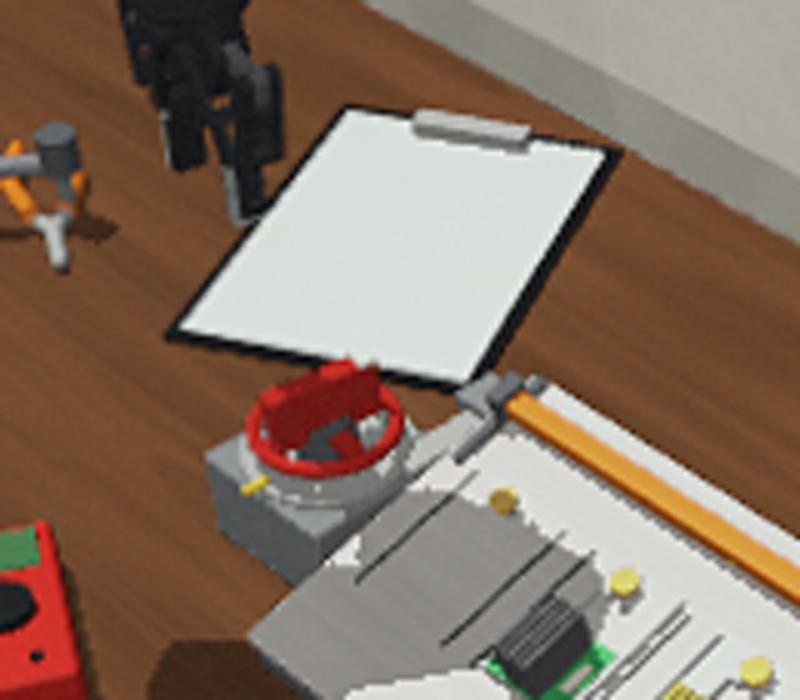

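C's keyhole corner is at (415,125) against a predicted (411,124), so both modules are locked. Now descending to the wheel grip.

Call:
apply_moves(jaw=[60,60,60,60,60], linear=[[0,0,0],[25,39,0],[0,0,40],[0,0,40],[0,0,0]], turn=[[-0.01,0.01,0.032],[0,0,0],[0,0,0],[0,0,0],[0,0,0]])

```text
t: 29.75
position: [0.5663, 0.2979, 0.1148]
tool_rot: [-0.001, 0.998, -0.063, 0.002]
ft_force: [-0.5, 0.2, -0.7]
gripper_width: 0.707
```

Run:
```python
from meas import *
delta([566.3,301.5,57],Rtool(-.133))
s2=bot.snapshot("side");crop(s2,150,80,290,200,5.5,"f2s.png")
delta([566.3,301.5,57],Rtool(-.133))
```

```text
t 29.75 pos [566.3 297.9 114.8] d_world [ -0.    3.6 -57.8] d_tool(cur) [-0.6 -3.3 57.8] d_tool(target axes) [-0.5 -3.5 57.8] turn [-0.0031 -0.0029  0.0067] F [-0.5  0.2 -0.7] w 0.707 q [ 0.74  0.47 -0.07  0.   -1.03  0.71]
t 29.8 pos [567.9 299.  117.3] d_world [ -1.6   2.5 -60.3] d_tool(cur) [-2.3 -1.9 60.3] d_tool(target axes) [-1.9 -2.2 60.3] turn [-0.0062 -0.0069  0.0073] F [-0.8 -0.2  0.6] w 0.702 q [ 0.74  0.47 -0.06  0.   -1.03  0.71]
```

View pics/f2s.png

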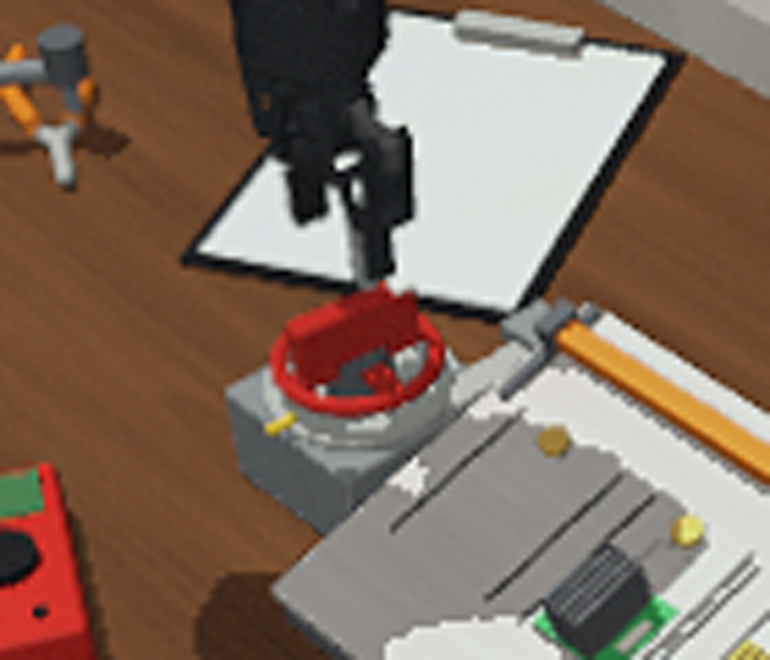

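Call:
apply_moves(jaw=[60,60,60,60], linear=[[-2,-2,10],[0,0,18],[0,0,14],[0,0,0]], turn=[[-0.006,-0.007,0.007],[0,0,0],[0,0,0],[0,0,0]])

```text
t: 30.3
position: [0.5681, 0.3033, 0.0771]
tool_rot: [-0.002, 0.998, -0.066, 0.003]
ft_force: [0.3, -0.7, 0.1]
gripper_width: 0.701
```

Run:
```python
from meas import *
s2=bot.snapshot("side");crop(s2,150,80,290,200,5.5,"f3s.png")
delta([566.3,301.5,57],Rtool(-.133))
```

```text
t 30.35 pos [568.6 303.7  77.9] d_world [ -2.3  -2.2 -20.9] d_tool(cur) [-2.1  2.6 20.8] d_tool(target axes) [-2.   2.4 20.9] turn [-0.0059 -0.0059  0.002 ] F [-0.1 -0.3  0.5] w 0.703 q [ 0.74  0.51 -0.1   0.   -0.95  0.7 ]
```

View pics/f3s.png

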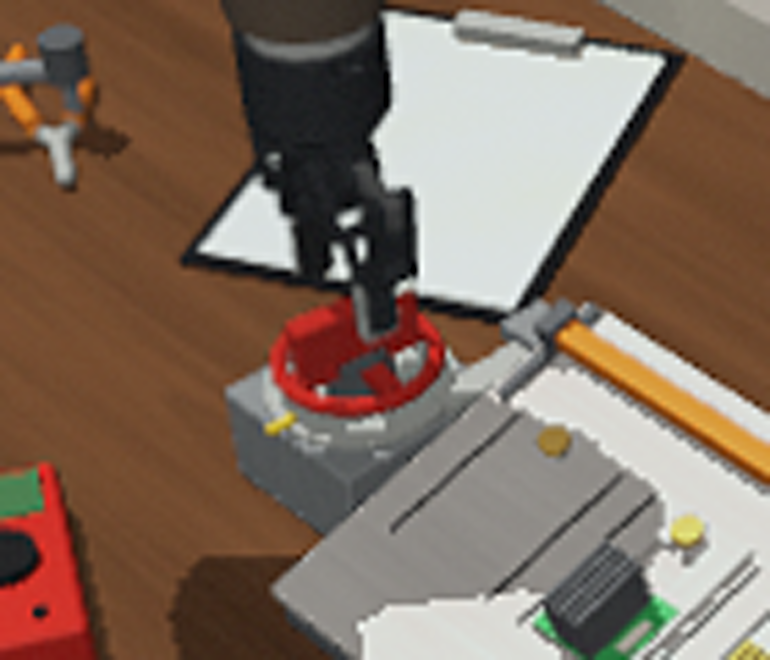

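Call:
apply_moves(jaw=[60,60,60], linear=[[-2,2.3,9],[0,0,9],[0,0,0]], turn=[[-0.006,-0.006,0.002],[0,0,0],[0,0,0]])

```text
t: 30.72
position: [0.5666, 0.3018, 0.0592]
tool_rot: [-0.0, 0.998, -0.066, 0.0]
ft_force: [-0.3, -0.1, 0.8]
gripper_width: 0.704
```

Run:
```python
from meas import *
delta([566.3,301.5,57],Rtool(-.133))
```

```text
t 30.73 pos [566.6 301.8  59.2] d_world [-0.3 -0.3 -2.2] d_tool(cur) [-0.3  0.4  2.2] d_tool(target axes) [-0.3  0.4  2.2] turn [-0.0003 -0.0004  0.0001] F [-0.3 -0.1  0.8] w 0.704 q [ 0.74  0.53 -0.12  0.   -0.92  0.7 ]
```

Call:
apply_moves(jaw=[10,10,10,10,10,10,10], linear=[[0,0,0],[0,0,0],[0,0,0],[0,0,0],[0,0,0],[0,0,0],[0,0,0]], turn=[[0,0,0],[0,0,0],[0,0,0],[0,0,0],[0,0,0],[0,0,0],[0,0,0]])

```text
t: 31.6
position: [0.5669, 0.3016, 0.0599]
tool_rot: [-0.0, 0.998, -0.066, 0.001]
ft_force: [-1.1, -0.8, -0.6]
gripper_width: 0.175
```

Run:
```python
from meas import *
s2=bot.snapshot("side");crop(s2,150,80,290,200,5.5,"f4s.png")
delta([566.3,301.5,57],Rtool(-.133)); o=bot.observe(); print(o["wrist_torque"],o["ft_force"])
# pointer
for n in("side","top"):
    s=bot.snapshot(n);hsv=cv2.cvtColor(s["frame"],cv2.COLOR_BGR2HSV)
    m=(hsv[...,0]>20)&(hsv[...,0]<35)&(hsv[...,1]>130)&(hsv[...,2]>120)
    x0,y0,x1,y1={"side":(185,130,245,170),"top":(115,160,185,225)}[n]; w=np.zeros_like(m);w[y0:y1,x0:x1]=1
    ys,xs=np.nonzero(m&w);print(n,len(xs),xs.mean() if len(xs) else 0,ys.mean() if len(xs) else 0)
```

```text
t 31.65 pos [566.9 301.6  59.9] d_world [-0.6 -0.1 -2.9] d_tool(cur) [-0.6  0.2  2.9] d_tool(target axes) [-0.6  0.2  2.9] turn [-0.0007 -0.001  -0.0001] F [-0.2 -1.2 -0.5] w 0.174 q [ 0.74  0.53 -0.12  0.   -0.92  0.7 ]
[-0.11929369  0.03540163  0.01460933] [-0.16870266 -1.17750837 -0.52965316]
side 12 200.83333333333334 156.66666666666666
top 24 146.5 214.83333333333334
```

View pics/f4s.png

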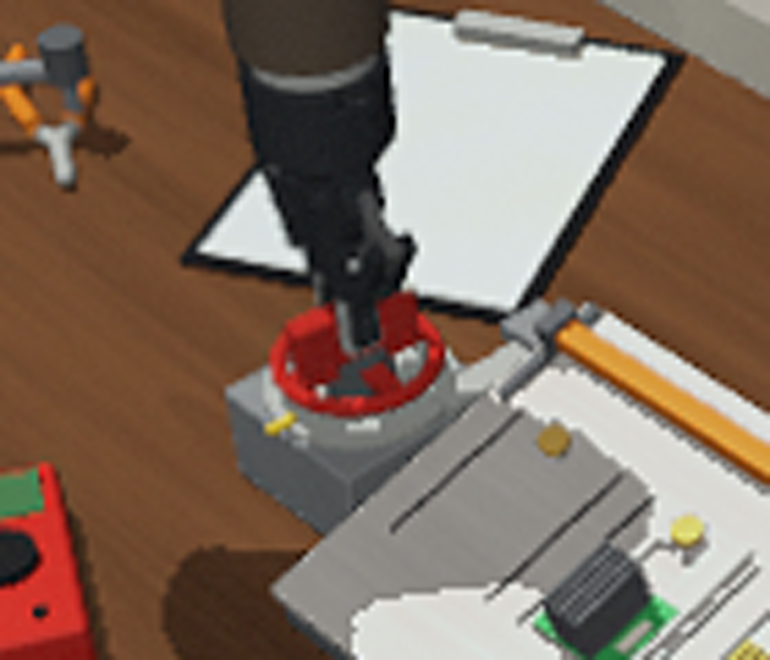

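The grip bar is held (15 mm), and the pointer is visible in both views, top (146.5,214.8). Turning clockwise (positive about tool z).

Call:
apply_moves(jaw=[10,10,10,10,10], linear=[[0,0,0],[0,0,0],[0,0,0],[0,0,0],[0,0,0]], turn=[[0,0,0.1],[0,0,0.15],[0,0,0.15],[0,0,0.1],[0,0,0]])

```text
t: 32.38
position: [0.5673, 0.3024, 0.0599]
tool_rot: [-0.001, 0.948, -0.318, 0.001]
ft_force: [0.3, -0.6, 0.2]
gripper_width: 0.174
```

```bash
cat >> meas.py <<'E'
def hub(tag=None,axis=(566.5,302.3)):
    o=bot.observe(); R=Rq(o["tool_rot"]).as_matrix(); yaw=np.arctan2(R[1,0],R[0,0])
    print("t",round(o["t"],2),"pos",np.round(o["position"]*1000,1),"toolyaw",round(yaw,3),"q6",round(o["q"][5],2),"F",o["ft_force"].round(1),"M",o["wrist_torque"].round(2),"w",round(o["gripper_width"],3))
    for n in("top","side"):
        s=bot.snapshot(n);hsv=cv2.cvtColor(s["frame"],cv2.COLOR_BGR2HSV)
        m=(hsv[...,0]>20)&(hsv[...,0]<35)&(hsv[...,1]>120)&(hsv[...,2]>100)
        C=cloud(s); d=np.hypot(C[...,0]-axis[0],C[...,1]-axis[1])
        m&=(d<75)&(d>40)
        ys,xs=np.nonzero(m)
        if len(xs)>3:
            P=plane(s,[(xs.mean(),ys.mean())],.072)[0]*1000
            print(n,len(xs),"ptr",round(xs.mean(),1),round(ys.mean(),1),P.round(1),"ang",round(np.arctan2(P[1]-axis[1],P[0]-axis[0]),3),"r",round(np.hypot(P[0]-axis[0],P[1]-axis[1]),1))
        if n=="top":
            b=(hsv[...,0]>8)&(hsv[...,0]<20)&(hsv[...,1]>170)&(hsv[...,2]>150); b[:,:180]=0;b[:120]=0;b[:,312:]=0;b[195:]=0
            for lo,hi in((185,225),(265,310)):
                bb=np.zeros_like(b);bb[:,lo:hi]=b[:,lo:hi];ys,xs=np.nonzero(bb)
                if len(xs):
                    P=plane(s,[(xs.mean(),ys.mean())],.098)[0]*1000; print("bar",lo,round(ys.mean(),2),P.round(1))
        if tag: crop(s,*( (105,130,325,230) if n=="top" else (150,80,310,200)),3.6,f"{tag}_{n}.png")
E
python3 -c "
from meas import *
hub('g1')"
```

```text
t 32.38 pos [567.3 302.4  59.9] toolyaw -0.648 q6 0.18 F [ 0.3 -0.6  0.2] M [-0.17 -0.01 -0.05] w 0.174
top 26 ptr 146.3 215.0 [510.4 301.5  72. ] ang -3.127 r 56.1
bar 185 154.17 [650.4 173.   98. ]
bar 265 154.32 [655.7 -15.7  98. ]
side 13 ptr 200.6 156.7 [510.6 296.4  72. ] ang -3.037 r 56.2
```

Call:
apply_moves(jaw=[10,10,10,10], linear=[[0,0,0],[0,0,0],[0,0,0],[0,0,0]], turn=[[0,0,0.1],[0,0,0.1],[0,0,0.1],[0,0,0]])

```text
t: 32.98
position: [0.5677, 0.3028, 0.0599]
tool_rot: [-0.002, 0.889, -0.457, 0.001]
ft_force: [0.2, -0.7, -0.3]
gripper_width: 0.173
```

```bash
python3 -c "
from meas import *
hub('g2')"
```

```text
t 32.98 pos [567.7 302.8  59.9] toolyaw -0.95 q6 -0.12 F [ 0.2 -0.7 -0.3] M [-0.23  0.04 -0.02] w 0.173
top 25 ptr 146.4 215.0 [510.5 301.3  72. ] ang -3.123 r 56.0
bar 185 154.06 [650.6 173.2  98. ]
bar 265 154.34 [655.7 -15.7  98. ]
side 13 ptr 200.6 156.7 [510.6 296.4  72. ] ang -3.037 r 56.2
```

Call:
apply_moves(jaw=[10,10,10,10], linear=[[0,0,0],[0,0,0],[0,0,0],[0,0,0]], turn=[[0,0,0.1],[0,0,0.1],[0,0,0.1],[0,0,0]])

```text
t: 33.58
position: [0.5681, 0.303, 0.0599]
tool_rot: [-0.002, 0.811, -0.585, 0.001]
ft_force: [0.3, -0.5, -0.1]
gripper_width: 0.177
```

```bash
python3 -c "
from meas import *
hub('g3')"
```

```text
t 33.58 pos [568.1 303.   59.9] toolyaw -1.25 q6 -0.42 F [ 0.3 -0.5 -0.1] M [-0.25  0.01 -0.02] w 0.177
top 26 ptr 144.8 215.0 [510.2 305.1  72. ] ang 3.092 r 56.4
bar 185 153.98 [650.8 172.6  98. ]
bar 265 154.48 [655.3 -14.9  98. ]
side 10 ptr 200.0 156.3 [510.4 299.2  72. ] ang -3.086 r 56.2
```

The hub has started to move: the pointer swung about −0.06 rad. The bar therefore really starts at a wheel yaw of about −1.19. Continuing the stroke within the last joint's range.

Call:
apply_moves(jaw=[10,10,10,10,10,10,10,10,10,10,10,10,10], linear=[[0,1,0],[0,0,0],[0,0,0],[0,0,0],[0,0,0],[0,0,0],[0,0,0],[0,0,0],[0,0,0],[0,0,0],[0,0,0],[0,0,0],[0,0,0]], turn=[[0,0,0.18],[0,0,0.18],[0,0,0.18],[0,0,0.18],[0,0,0.18],[0,0,0.18],[0,0,0.18],[0,0,0.18],[0,0,0.18],[0,0,0.18],[0,0,0.18],[0,0,0.18],[0,0,0]])

```text
t: 35.3
position: [0.5704, 0.3006, 0.0599]
tool_rot: [0.004, 0.151, 0.989, -0.001]
ft_force: [0.5, -0.6, 0.1]
gripper_width: 0.174
```

```bash
python3 -c "
from meas import *
hub('g4')"
```

```text
t 35.3 pos [570.4 300.6  59.9] toolyaw 2.839 q6 -2.62 F [ 0.5 -0.6  0.1] M [ 0.03  0.1  -0.04] w 0.174
bar 185 157.68 [642.1 172.6  98. ]
bar 265 158.07 [646.9 -16.   98. ]
```

View pics/g4_top.png

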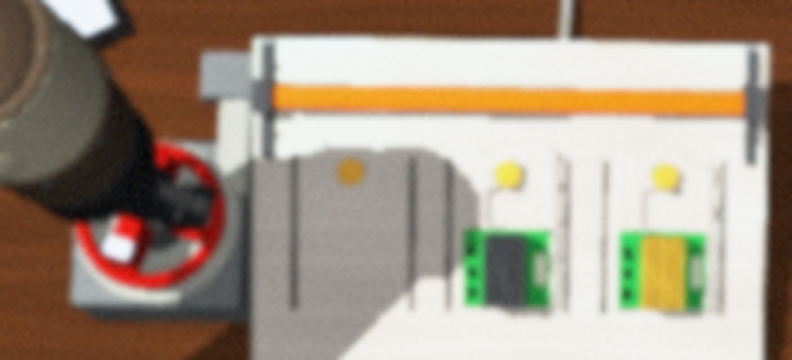

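View pics/g4_side.png

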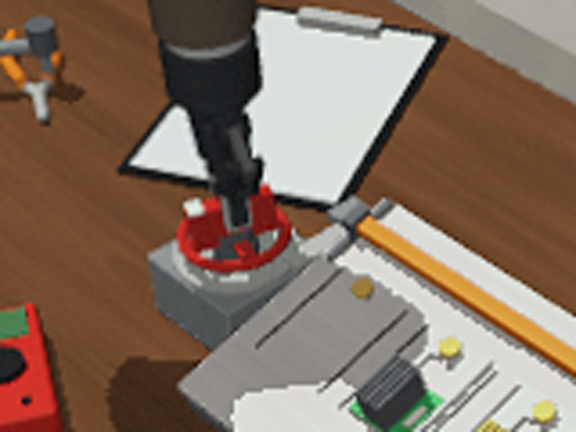

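The bar has moved 8.5 mm for 2.25 rad of hub travel, as expected. Regrasping: open, lift, turn the tool back half a turn.

Call:
apply_moves(jaw=[55,55,55,55,55,55,55,55,55,55,55,55,55,55,55,55,55], linear=[[0,0,0],[0,0,0],[0,0,0],[0,0,-20],[0,0,-25],[0,0,-10],[0,0,0],[0,0,0],[0,0,0],[0,0,0],[0,0,0],[0,0,0],[0,0,0],[0,0,0],[0,0,0],[0,0,0],[0,0,0]], turn=[[0,0,0],[0,0,0],[0,0,0],[0,0,0],[0,0,0],[0,0,0],[0,0,-0.185],[0,0,-0.185],[0,0,-0.185],[0,0,-0.185],[0,0,-0.185],[0,0,-0.185],[0,0,-0.185],[0,0,-0.185],[0,0,-0.185],[0,0,-0.185],[0,0,0]])

```text
t: 37.52
position: [0.5662, 0.2999, 0.1104]
tool_rot: [0.002, 0.71, -0.704, 0.002]
ft_force: [0.9, 0.6, -0.3]
gripper_width: 0.645
```

```bash
python3 -c "
from meas import *
hub('g5')
delta([566.8,301.8,60],Rtool(2.839-np.pi))"
```

```text
t 37.52 pos [566.2 299.9 110.4] toolyaw -1.562 q6 -0.73 F [ 0.9  0.6 -0.3] M [0.07 0.02 0.02] w 0.645
bar 185 157.6 [642.3 172.6  98. ]
bar 265 158.04 [647.  -15.7  98. ]
t 37.62 pos [566.3 299.9 110.6] d_world [  0.5   1.9 -50.6] d_tool(cur) [-2.1 -0.6 50.6] d_tool(target axes) [-0.  -1.9 50.6] turn [ 0.0035 -0.0044 -1.26  ] F [-0.2 -0.4 -0.1] w 0.644 q [ 0.74  0.48 -0.06  0.   -1.03 -0.74]
```

View pics/g5_side.png

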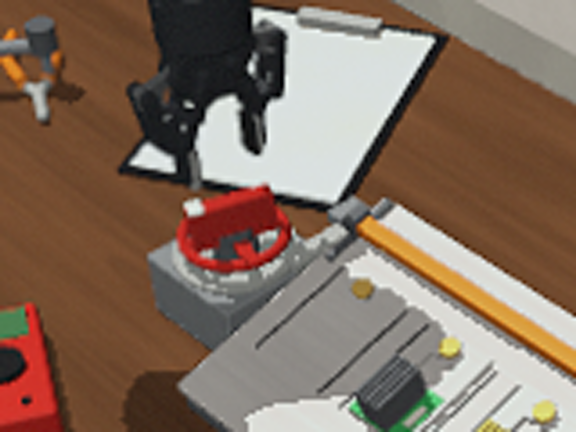

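Call:
apply_moves(jaw=[55,55,55,55,55,55,55,55], linear=[[0,0,0],[0,0,0],[0,0,0],[0,0,0],[0,0,0],[0,0,0],[0,0,0],[0,0,0]], turn=[[0,0,-0.18],[0,0,-0.18],[0,0,-0.18],[0,0,-0.18],[0,0,-0.18],[0,0,-0.18],[0,0,-0.18],[0,0,0]])

```text
t: 38.62
position: [0.5657, 0.2998, 0.1095]
tool_rot: [0.003, 0.99, -0.14, -0.0]
ft_force: [0.2, 0.1, -0.1]
gripper_width: 0.641
```

```bash
python3 -c "
from meas import *
hub('g6')
delta([566.8,301.8,60],Rtool(2.839-np.pi))"
```

```text
t 38.62 pos [565.7 299.8 109.5] toolyaw -0.282 q6 0.55 F [ 0.2  0.1 -0.1] M [-0.02  0.01  0.03] w 0.641
bar 185 157.9 [641.6 172.6  98. ]
bar 265 158.03 [647.  -15.6  98. ]
t 38.73 pos [565.7 299.8 109.5] d_world [  1.1   2.  -49.5] d_tool(cur) [ 0.5 -2.6 49.5] d_tool(target axes) [ 0.4 -2.3 49.5] turn [ 0.0059 -0.0002  0.0207] F [-0.4 -0.2 -0.5] w 0.645 q [ 0.74  0.48 -0.07  0.   -1.03  0.55]
```

View pics/g6_side.png

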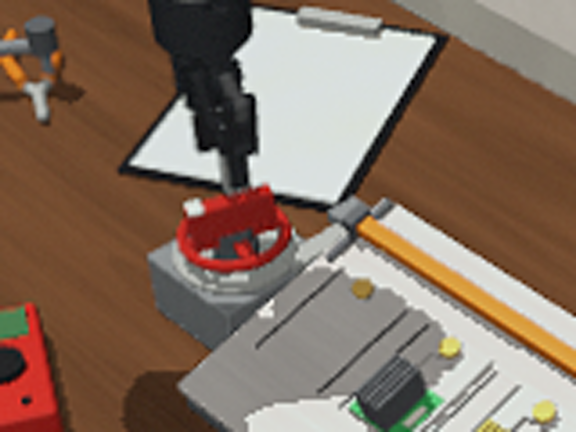

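View pics/g6_top.png

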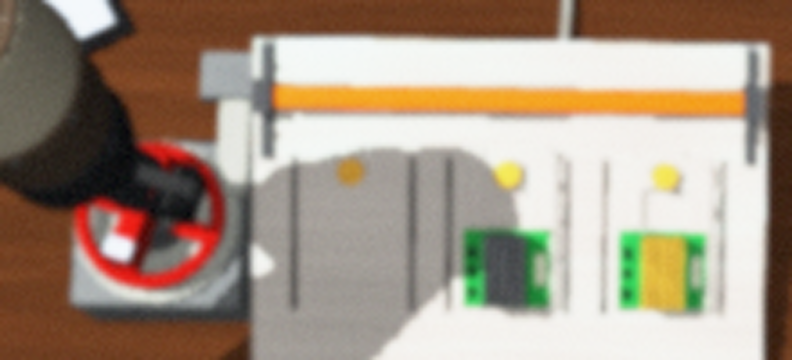

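Call:
apply_moves(jaw=[55,55,55,55,55], linear=[[0.4,-2.4,10],[0,0,16],[0,0,14],[0,0,9],[0,0,0]], turn=[[0.006,0,0.02],[0,0,0],[0,0,0],[0,0,0],[0,0,0]])

```text
t: 39.35
position: [0.5658, 0.3013, 0.0553]
tool_rot: [0.001, 0.988, -0.154, -0.001]
ft_force: [-0.3, -1.3, -0.1]
gripper_width: 0.645
```

```bash
python3 -c "
from meas import *
delta([566.8,301.8,60],Rtool(2.839-np.pi))"
```

```text
t 39.35 pos [565.8 301.3  55.3] d_world [1.  0.5 4.7] d_tool(cur) [ 0.8 -0.7 -4.7] d_tool(target axes) [ 0.8 -0.7 -4.7] turn [ 0.0022  0.0019 -0.006 ] F [-0.3 -1.3 -0.1] w 0.645 q [ 0.74  0.53 -0.12 -0.   -0.92  0.52]
```

Call:
apply_moves(jaw=[55,10,10,10,10,10,10], linear=[[0.8,-0.7,-4],[0,0,0],[0,0,0],[0,0,0],[0,0,0],[0,0,0],[0,0,0]], turn=[[0.002,0.002,-0.006],[0,0,0],[0,0,0],[0,0,0],[0,0,0],[0,0,0],[0,0,0]])

```text
t: 40.22
position: [0.5676, 0.3017, 0.0612]
tool_rot: [-0.001, 0.989, -0.151, 0.001]
ft_force: [-0.7, -0.8, 0.5]
gripper_width: 0.17
```

```bash
python3 -c "
from meas import *
hub('g7')"
```

```text
t 40.23 pos [567.6 301.7  61.2] toolyaw -0.302 q6 0.53 F [-0.7 -0.8  0.5] M [-0.27  0.04 -0.04] w 0.17
bar 185 157.78 [641.8 172.6  98. ]
bar 265 158.05 [646.9 -15.9  98. ]
```

View pics/g7_side.png

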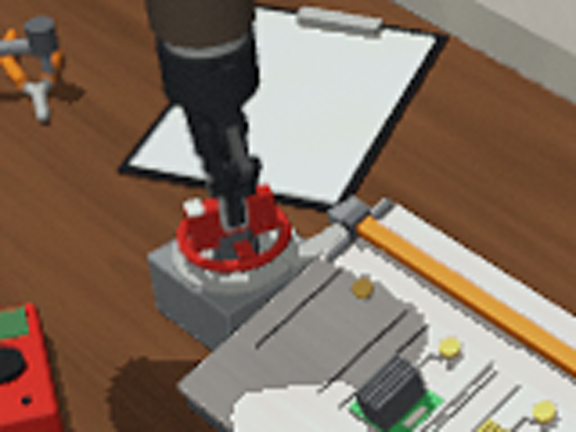

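Call:
apply_moves(jaw=[10,10,10,10,10,10,10,10,10,10], linear=[[0,0,0],[0,0,0],[0,0,0],[0,0,0],[0,0,0],[0,0,0],[0,0,0],[0,0,0],[0,0,0],[0,0,0]], turn=[[0,0,0.18],[0,0,0.18],[0,0,0.18],[0,0,0.18],[0,0,0.18],[0,0,0.18],[0,0,0.18],[0,0,0.18],[0,0,0.18],[0,0,0]])

```text
t: 41.58
position: [0.5692, 0.3022, 0.0612]
tool_rot: [0.002, -0.556, 0.831, -0.002]
ft_force: [0.3, -0.4, 0.5]
gripper_width: 0.171
```

```bash
python3 -c "
from meas import *
hub('g8')
delta([566.8,301.8,60],Rtool(-1.95))"
```

```text
t 41.58 pos [569.2 302.2  61.2] toolyaw -1.963 q6 -1.14 F [ 0.3 -0.4  0.5] M [-0.24  0.12  0.03] w 0.171
top 4 ptr 164.5 175.5 [604.  266.4  72. ] ang -0.764 r 51.9
bar 185 160.08 [636.4 173.   98. ]
bar 265 161.0 [640.  -15.3  98. ]
t 41.67 pos [569.2 302.2  61.1] d_world [-2.4 -0.4 -1.1] d_tool(cur) [1.3 2.  1.1] d_tool(target axes) [1.3 2.  1.1] turn [-0.0055  0.0007 -0.0121] F [ 0.2 -1.5  0.5] w 0.171 q [ 0.74  0.53 -0.11  0.01 -0.92 -1.14]
```

Call:
apply_moves(jaw=[10,10,10,10,10,10,10,10,10,10], linear=[[0,1,0],[0,0,0],[0,0,0],[0,0,0],[0,0,0],[0,0,0],[0,0,0],[0,0,0],[0,0,0],[0,0,0]], turn=[[0,0,0.18],[0,0,0.18],[0,0,0.18],[0,0,0.18],[0,0,0.18],[0,0,0.18],[0,0,0.18],[0,0,0.18],[0,0,0.18],[0,0,0]])

```text
t: 42.92
position: [0.5697, 0.3005, 0.0612]
tool_rot: [0.004, 0.228, 0.974, -0.002]
ft_force: [0.7, -1.4, -0.3]
gripper_width: 0.173
```

```bash
python3 -c "
from meas import *
hub('g9')"
```

```text
t 42.92 pos [569.7 300.5  61.2] toolyaw 2.681 q6 -2.78 F [ 0.7 -1.4 -0.3] M [-0.14  0.18 -0.02] w 0.173
top 21 ptr 162.4 208.5 [526.5 265.8  72. ] ang -2.402 r 54.2
bar 185 163.06 [629.5 171.7  98. ]
bar 265 163.76 [633.5 -14.9  98. ]
side 9 ptr 211.7 160.3 [523.8 260.5  72. ] ang -2.367 r 59.8
```

Pointer and wheel count agree: about 0.73 rad remains. Second regrasp.

Call:
apply_moves(jaw=[55,55,55,55,55,55,55,55,55,55,55,55,55,55,55,55], linear=[[0,0,0],[0,0,0],[0,0,0],[0,0,-20],[0,0,-25],[0,0,-8],[0,0,0],[0,0,0],[0,0,0],[0,0,0],[0,0,0],[0,0,0],[0,0,0],[0,0,0],[0,0,0],[0,0,0]], turn=[[0,0,0],[0,0,0],[0,0,0],[0,0,0],[0,0,0],[0,0,0],[0,0,-0.185],[0,0,-0.185],[0,0,-0.185],[0,0,-0.185],[0,0,-0.185],[0,0,-0.185],[0,0,-0.185],[0,0,-0.185],[0,0,-0.185],[0,0,-0.185]])

```text
t: 45.02
position: [0.5656, 0.3008, 0.108]
tool_rot: [-0.003, -0.653, 0.757, -0.002]
ft_force: [-0.2, -0.3, -0.1]
gripper_width: 0.639
```

Call:
apply_moves(jaw=[55,55,55,55,55,55,55,55], linear=[[0,0,0],[0,0,0],[0,0,0],[0,0,0],[0,0,0],[0,0,0],[0,0,0],[0,0,0]], turn=[[0,0,-0.18],[0,0,-0.18],[0,0,-0.18],[0,0,-0.18],[0,0,-0.18],[0,0,-0.18],[0,0,-0.18],[0,0,0]])

```text
t: 46.02
position: [0.5623, 0.2995, 0.1015]
tool_rot: [0.007, 0.979, -0.206, -0.004]
ft_force: [0.7, -0.7, 0.3]
gripper_width: 0.643
```

```bash
python3 -c "
from meas import *
hub('g10')
delta([567,301.8,61],Rtool(2.681-np.pi))"
```

```text
t 46.02 pos [562.3 299.5 101.5] toolyaw -0.415 q6 0.41 F [ 0.7 -0.7  0.3] M [-0.04 -0.03  0.  ] w 0.643
top 21 ptr 162.4 208.4 [526.8 265.8  72. ] ang -2.398 r 54.0
bar 185 162.7 [630.3 171.7  98. ]
bar 265 163.75 [633.5 -15.   98. ]
side 9 ptr 211.7 160.3 [523.8 260.5  72. ] ang -2.367 r 59.8
t 46.12 pos [562.4 299.5 101.6] d_world [  4.6   2.3 -40.6] d_tool(cur) [ 3.5 -4.6 40.6] d_tool(target axes) [ 3.1 -4.1 40.6] turn [0.0153 0.0043 0.0445] F [-1.2 -0.1  0.6] w 0.645 q [ 0.74  0.49 -0.07  0.   -1.03  0.41]
```

View pics/g10_side.png

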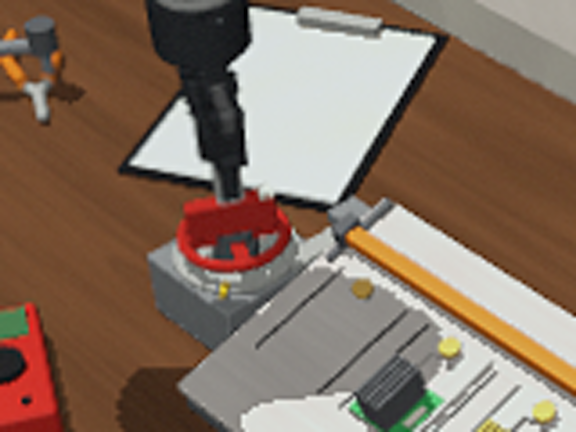

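Call:
apply_moves(jaw=[55,55,55,55,55], linear=[[3.3,-4.3,6],[0,0,12],[0,0,12],[0,0,6],[0,0,0]], turn=[[0.015,0.004,0.044],[0,0,0],[0,0,0],[0,0,0],[0,0,0]])

```text
t: 46.75
position: [0.5664, 0.3017, 0.0625]
tool_rot: [0.001, 0.973, -0.231, -0.001]
ft_force: [-0.4, -0.3, -1.0]
gripper_width: 0.644
```

```bash
python3 -c "
from meas import *
delta([567,301.8,60],Rtool(2.681-np.pi))"
```

```text
t 46.75 pos [566.4 301.7  62.5] d_world [ 0.6  0.1 -2.5] d_tool(cur) [ 0.5 -0.4  2.5] d_tool(target axes) [ 0.5 -0.4  2.5] turn [ 0.002   0.0011 -0.005 ] F [-0.4 -0.3 -1. ] w 0.644 q [ 0.74  0.53 -0.11 -0.   -0.93  0.36]
```

Close, and turn 0.60 of the remaining 0.73 rad.

Call:
apply_moves(jaw=[55,10,10,10,10,10,10,10,10,10,10,10], linear=[[0.5,0,1.5],[0,0,0],[0,0,0],[0,0,0],[0,0,0],[0,0,0],[0,0,0],[0,0,0],[0,0,0],[0,0,0],[0,0,0],[0,0,0]], turn=[[0,0,-0.005],[0,0,0],[0,0,0],[0,0,0],[0,0,0],[0,0,0],[0,0,0],[0,0,0.15],[0,0,0.15],[0,0,0.15],[0,0,0.15],[0,0,0]])

```text
t: 48.25
position: [0.568, 0.3023, 0.0619]
tool_rot: [-0.0, 0.859, -0.511, 0.001]
ft_force: [-0.3, -1.3, -0.5]
gripper_width: 0.173
```

```bash
python3 -c "
from meas import *
hub('g11')"
```

```text
t 48.25 pos [568.  302.3  61.9] toolyaw -1.073 q6 -0.24 F [-0.3 -1.3 -0.5] M [-0.05  0.03 -0.02] w 0.173
top 22 ptr 148.9 214.1 [512.7 295.8  72. ] ang -3.021 r 54.2
bar 185 163.97 [627.3 171.8  98. ]
bar 265 164.8 [631.  -14.8  98. ]
side 12 ptr 202.0 157.5 [511.3 290.6  72. ] ang -2.933 r 56.4
```

Call:
apply_moves(jaw=[10,10], linear=[[0,0,0],[0,0,0]], turn=[[0,0,0.11],[0,0,0]])

```text
t: 48.6
position: [0.5681, 0.3024, 0.0619]
tool_rot: [-0.0, 0.831, -0.557, 0.001]
ft_force: [0.4, 0.1, -0.4]
gripper_width: 0.179
```

```bash
python3 -c "
from meas import *
hub('g12')"
```

```text
t 48.6 pos [568.1 302.4  61.9] toolyaw -1.181 q6 -0.35 F [ 0.4  0.1 -0.4] M [-0.04  0.06 -0.02] w 0.179
top 24 ptr 146.4 215.0 [510.4 301.4  72. ] ang -3.126 r 56.1
bar 185 164.28 [626.6 173.1  98. ]
bar 265 165.0 [630.6 -15.6  98. ]
side 13 ptr 200.6 156.7 [510.6 296.4  72. ] ang -3.037 r 56.2
```

The pointer is back exactly at its start pixels in both views, so the hub has made one full turn. The bar has moved about 24 mm. Releasing and retreating.

Call:
apply_moves(jaw=[55,55,55,55,55,55,55,55,55,55,55,55], linear=[[0,0,0],[0,0,0],[0,0,0],[0,0,0],[0,0,-15],[0,0,-25],[0,0,-40],[0,0,-40],[25,40,0],[25,40,0],[25,40,0],[0,0,0]], turn=[[0,0,0],[0,0,0],[0,0,0],[0,0,0],[0,0,0],[0,0,0],[0,0,0],[0,0,0],[0,0,0],[0,0,0],[0,0,0],[0,0,0]])

```text
t: 50.2
position: [0.4859, 0.1853, 0.1945]
tool_rot: [-0.006, 0.832, -0.555, 0.003]
ft_force: [0.3, 0.7, 0.7]
gripper_width: 0.646
```

```bash
python3 -c "
from meas import *
hub('h1')
s=bot.snapshot('side');cv2.imwrite('pics/h_side.png',s['frame'])
s=bot.snapshot('top');cv2.imwrite('pics/h_top.png',s['frame'])
crop(s,170,140,330,240,5,'h_z.png')
"
```

```text
t 50.2 pos [485.9 185.3 194.5] toolyaw -1.176 q6 -0.29 F [0.3 0.7 0.7] M [ 0.01 -0.05 -0.04] w 0.646
bar 185 163.7 [627.9 172.8  98. ]
bar 265 164.99 [630.6 -15.4  98. ]
side 12 ptr 200.8 156.7 [511.2 296.1  72. ] ang -3.03 r 55.7
```

View pics/h_side.png

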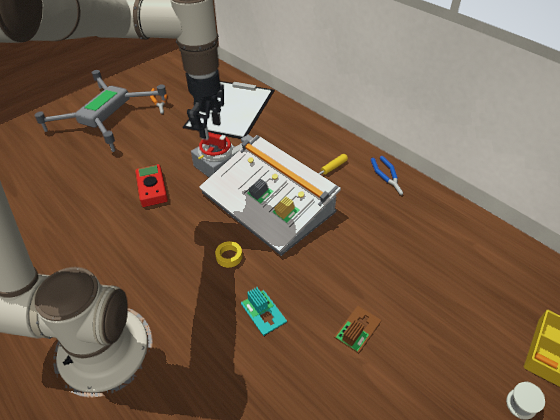

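View pics/h_top.png

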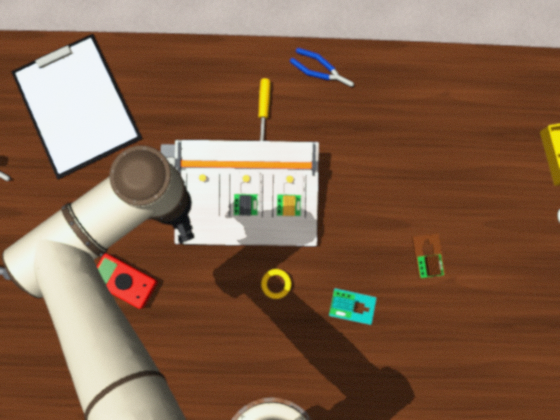

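View pics/h_z.png

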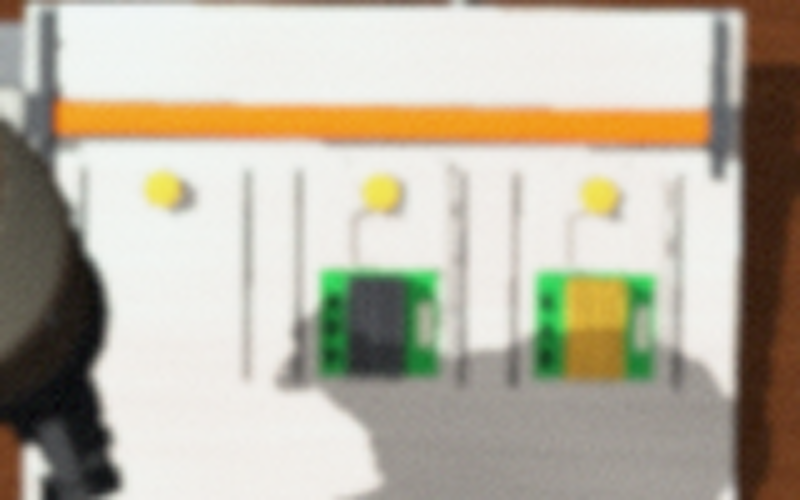

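Both modules are locked at their studs, the bar is closed evenly, the pointer holds its place and nothing else has moved. The gripper is in free air. Handing in.

```bash
python3 -c "
from station import bot
o=bot.observe();print(o['t'],o['ft_force'],o['joint_velocities'].round(3))
print(bot.sign_off())"
```

```text
50.4 [-0.25109736  0.16335752 -0.52469017] [ 0.004  0.018 -0.004 -0.003 -0.001  0.001]
the job is handed in; nothing more can be done
None
```

Both modules on the desk are hung and locked, and the retaining bar is closed by one full turn of the hub. The job was handed in at about 50 s; sign-off reported no verdict.

- **Modules:** A (dark sink) is on stud 1 and C (brass sink) is on stud 0. Module B was not in the scene. Each slid under its stud head to a firm stop, with peak forces of about 25 N for A and 15 N for C. In the top view, the keyhole corners lie within about 0.5 px of the fully seated position.
- **Bar:** the play was about 1.06 rad, so the bar started moving at a wheel yaw of about −1.19. From there I turned the hub one full turn, regrasping the wheel twice. The pointer came back to its starting pixels in both views. The bar moved about 24 mm, in line with 3.8 mm per radian.
- **Bystanders:** the meter, tape, screwdriver and both look-alikes appear untouched in the last pictures, and the gripper was clear of everything.

**Disagreements:**
- The reported tool tip was about 38 mm too far along the tool axis. My first close over module A met nothing because of this; after that I set heights from the pictures.
- The two cameras differ by about 1.5 mm in y.
- In the last check the bar's left-end reading was about 1.3 mm off the one just before. The arm was partly shading that end, and the pointer had not moved.

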